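Refit the air filter bowl by feel

ROBOT

A 6-joint arm with a two-finger parallel gripper is mounted at the origin on the work surface. World frame = base frame: x ahead of the robot, y to its left, z up, the work surface at z = 0. Lengths are in m, angles in rad, forces in N, time in s.
With the tool pointing down it reaches from about 0.35 to 0.975 m from the base axis. Payload 7.1 kg.
Tool frame: the origin (TCP) lies on the centre line of the jaws, within the pads' length; the fingertips stand 11 mm ahead of it and the grasp point (between the pads) lies 8 mm behind it; y points along the fingers, x is the direction in which the jaws open and shut, and the axes are right-handed (so a half turn about y gives the same grasp; the last joint's range is limited). The gripper opens to 88 mm and grips with 3 to 60 N. Pads are 20 mm wide; open, the fingers measure 115 mm over their backs; the gripper's body (75 mm by 178 mm) begins 61 mm behind the grasp point.
Start: joints at [1.192, 0.423, 1.63, -0, 1.089, -0.019], TCP at [0.22, 0.585, 0.234] pointing down, gripper open.
Joint ranges: [-3, 3], [-0.9, 2.11], [0.09, 2.58], [-1.31, 4.45], [0.11, 2.69], [-2.54, 2.54]. Speed limits (rad/s): [2.39, 2.39, 3.01, 3.14, 3.14, 3.14].

INTERFACE

Orientations are given as a unit quaternion [x, y, z, w].
In Python, from rig import manip gives the robot as it stands. The module is installed in compiled form; this text tells all that it offers.
- The arm moves only by the shell command python3 -m jog 'ROWS' [FORCE]. ROWS is a JSON object of lists of equal length, an entry for each row: "slide": the shift along the tool's x, y, z each as a share of 200 mm, from -1 to 1, a list of three; "delta_rot": the turn, a rotation vector about the tool's x, y, z each as a share of 180 degrees, from -1 to 1, a list of three; "grip": the finger opening in mm, from 0 to 87.8. In form: {"slide": [[tx, ty, tz], ...], "delta_rot": [[ax, ay, az], ...], "grip": [grip, ...]}. A call has 1 to 8 rows; each row shifts and turns the commanded pose from where the row before left it, along the tool's axes as they then stand; what a row does not reach is not made up. A row lasts 1/12 s, in which the tool goes at most 41.7 mm and 7.16 degrees, less where a joint would pass 70% of its speed; a pose out of reach is approached as far as the arm can. A call with a number of a shift or a turn outside -1 to 1 is refused whole. A call with a gripper value outside its range is refused whole. The fingers move at their own pace and stop on an object; FORCE is the grip in N (left out, the last holds). Time passes only in rows, so rows that do not move let the fingers close. It gives the time, the measured TCP pose, the force and the opening at its end, in the units of the state.
- manip.observe(): the state, without advancing time (a new reading comes with each control period).
- manip.read_camera(name): name is "side" or "top" or "wrist"; returns (picture, depth): 480x640x3 uint8, red, green, blue; 480x640 float32, m along the optical axis (not along the pixel's ray), 0 where there is no reading.
- manip.camera_info(name): a dict with "mtx" (3x3 intrinsics, pixels), "origin" and "attitude" of the camera in the world. Camera axes: x right, y up, looking along -z (the intrinsics and any distortion apply to the point x, -y, -z); pixel columns grow to the right and rows downward; lengths in m; the calibration is good to about 2 mm. A picture is of the moment at which its call begins: read the wrist's pose just before it. camera_info takes no time and is no camera call; for the wrist camera it gives the pose at the moment of the call.
- manip.job_done(): hands the job in, once; it reports no verdict.
Trained networks look in the newest picture that a camera, given by its name, has taken for a name from the list of things; names that differ only in an ending like _2 or _b are one class to them, and where a whole thing is asked for, a point or a joint stands for the part that bears it (a point fixed in the world has none). Each returns a list of dicts, best first, with "score" (0 to 1); they miss things now and then, are a little off and sometimes report something else, mostly with a low value. They report only what shows in the picture. A call takes as long as a camera call. They do not tell look-alikes from the thing itself.
- manip.find_in(camera, label): "point" ([x, y, z] in m, in world coordinates, good to about 4 mm: the middle of the surface that is visible of it).
- manip.pinpoint(camera, label): "point" ([x, y, z] in m, in world coordinates, good to about 4 mm: a listed point, or the origin of a listed thing).
The state is a dict: "clock": time; "qpos": joint angles; "joint_vel": joint speeds; "joint_torque": joint torques, N m; "ee_pos": TCP position; "tcp_rot": TCP orientation; "force": force on the tool from outside, world axes, zero at the start; "torque": the same for the moment, N m; "finger_gap": finger opening in m.
Only numpy, scipy, OpenCV 4.12 (cv2) and the standard library are available. Lean on these libraries where they do the work, as an engineer would, in place of code of your own. Each camera call takes 0.05 s, during which the arm holds its last target.

TASK

Pick up the loose air filter bowl by its lever handle and lift it up into the mouth of the filter head, feeling for the hidden notches by turning it lightly pressed against the ring. Then raise it and twist it anticlockwise, as seen from above, until its lugs are past the lip, lower them into their seats and let go, leaving the bowl hanging locked. Never force it against the head, and leave the other things on the mat where they are.

Things in the scene. Friction and masses are not known exactly. Their poses are not given: they have to be found in the camera images.
- bowl: Loose aluminium filter bowl, 0.24 to 0.38 kg: body 50 mm diameter, 60 mm high, then a neck 34 mm diameter up to 92 mm. Its lever handle runs level along the bowl's -x to 150 mm from the axis. Origin: centre of the underside, z up the bowl. Starts upright on the mat left or right of the head, handle towards the robot within 0.5 rad.
- lugs (a point): Point on the bowl's axis at mid-height of its two lugs, 87 mm above the underside; the bowl's axes. The lugs stick out of the neck at the bowl's +x and -x (in line with the handle): each 12 mm wide, 6 mm thick (84 to 90 mm above the underside), reaching 26 mm from the axis.
- grip (a point): Middle of the handle's gripping stretch, 122 mm from the bowl's axis along its -x, 40 mm above its underside; the bowl's axes. The bar is 14 mm wide (along y) and 26 mm tall. Pinch it across from above with a firm grip (80 N or more): the bowl hangs out sideways and would sag.
- head: Fixed filter head: aluminium housing 84 mm diameter, mouth facing down, from 154 to 224 mm above the mat, cap and knob up to 256 mm. Origin on the mat below the mouth axis, z up, -x roughly to the robot. Its post (32 mm square, 225 mm tall, base 80 mm square, 10 mm thick) stands 95 mm from the axis, 40 degrees from +x towards +y. Keep the handle on the -x side.
- mouth (a point): On the mouth axis at the underside of the steel bayonet ring at rest, 150 mm above the mat; the head's axes. Ring: hole 40 mm diameter, two opposite notches 14.5 mm wide. It gives way upwards on a spring: about 4 N to start, 0.6 N per mm, hard up after 8 mm. Pressed with 4.5 to 7 N and turned, it snaps down round the lugs when they meet the notches, and the load falls off.
- entry (a point): Same point as mouth, for the entry. The ring's clocking is hidden and varies: the lugs enter with the bowl's yaw (anticlockwise from above) somewhere from 1.1 to 0 rad less than the head's yaw, with only about 0.05 rad of play. Search anticlockwise from 1.2 rad less. Once in, a stop prevents clockwise turning.
- lip (a point): On the mouth axis, 159 mm above the mat: top of the lip beside each notch (anticlockwise). The lugs' undersides must rise above it to turn: bowl's underside above 75 mm over the mat, 77 to 78 mm is good, at 80 mm it is hard up. A sprung follower pushes the bowl down with 1.5 to 4 N once it is 4 mm in.
- seat (a point): On the mouth axis, 156 mm above the mat: floor of the seats past the lip. The lugs lie in the seats at 1.1 rad anticlockwise from the entry yaw, play 0.05 rad each way; a stop lies just beyond. The ring gives in turning by 6 N m per rad; 4 N felt at the grip is enough (over 60 N at the lugs is forcing). Locked, the lugs rest on this floor: the bowl's underside hangs 72 mm above the mat and the lip holds it from turning back.
- punch: Bystander: steel gooseneck press brake punch, 120 x 50 x 34 mm, lying on the mat on the side of the head where the bowl is not. Origin: centre of the underside, x along it.
- gauge: Bystander: brass bevel gauge, about 100 mm long, 17 mm high, near the robot. Origin: centre of the stock's underside.
- clamp1: Bystander: black tool clamp 70 x 30 x 34 mm, beyond the right side of the work. Origin: centre of the underside.
- clamp2: Bystander: black tool clamp 70 x 30 x 34 mm, beyond the left side of the work. Origin: centre of the underside.
- pad: Bystander: orange urethane pad 80 x 60 x 20 mm, right of the head. Origin: centre of the underside.
Things that resemble listed ones, but are neither listed nor needed, are in the scene too. There is more than one size of the bowl; the job needs the smallest.

How it is judged:
By the outcome, as a careful person would: the job done as asked, in the order asked, and still so for the second after the job is handed in, with the robot touching nothing.
It also fails if it takes over 72 s, if anything falls off the work surface, if the arm or the gripper's body presses on something with over 40 N, if the wrist force passes 120 N, or if a joint passes its speed limit or range.

## Working session

There is one attempt and no reset: what is moved stays moved. The work goes in short steps, Python scripts to look and compute and a shell command to move; the robot and the scene stay as the last step left them, time stands still between calls to the robot, and variables do not carry over. Pictures are saved under pics/ and viewed, and the job is handed in when it is done.

```bash
mkdir -p pics; cat > h.py <<'E'
from rig import manip
import numpy as np, cv2
from scipy.spatial.transform import Rotation as R
def snap(n,f):
    p,d=manip.read_camera(n); cv2.imwrite('pics/'+f,p[:,:,::-1]); return p,d
def st():
    s=manip.observe(); 
    print('t',round(s['clock'],2),'pos',np.round(s['ee_pos'],4),'F',np.round(s['force'],1),'T',np.round(s['torque'],2),'gap',round(s['finger_gap'],4)); print(np.round(R.from_quat(s['tcp_rot']).as_matrix(),3).tolist()); print('q',np.round(s['qpos'],3)); return s
E
python3 - <<'E'
from h import *
st()
for c in ['top','side']:
    snap(c,c+'0.png'); i=manip.camera_info(c); print(c,i)
    for l in ['bowl','head','grip','lugs','punch','gauge']:
        print(l,[(np.round(r['point'],3).tolist(),round(r['score'],2)) for r in manip.pinpoint(c,l)])
st()
E
```

```text
t 0.0 pos [0.2198 0.5845 0.2329] F [-0.3 -0.6 -0.2] T [-0.05 -0.01  0.  ] gap 0.0878
[[0.352, -0.001, -0.936], [0.936, -0.001, 0.352], [-0.002, -1.0, 0.0]]
q [ 1.192  0.424  1.631 -0.     1.089 -0.019]
top {'mtx': array([[522.09383316,   0.        , 319.27397809],
       [  0.        , 522.09383316, 242.88873423],
       [  0.        ,   0.        ,   1.        ]]), 'origin': array([ 0.39117935, -0.0153007 ,  1.05420083]), 'attitude': array([-0.04840057,  0.02997708,  0.71482848, -0.69697848])}
bowl [([0.547, -0.251, -0.001], 0.92), ([0.214, 0.223, 0.001], 0.71), ([0.232, -0.24, -0.003], 0.55)]
head []
grip [([0.427, -0.214, 0.038], 0.74), ([0.38, 0.171, 0.06], 0.66), ([0.273, -0.407, 0.06], 0.61)]
lugs [([0.548, -0.25, 0.082], 0.94), ([0.212, 0.225, 0.121], 0.84), ([0.227, -0.241, 0.12], 0.58), ([0.546, -0.251, -0.001], 0.48)]
punch [([0.55, 0.279, 0.003], 0.67)]
gauge [([0.38, -0.021, 0.006], 0.85), ([0.724, -0.254, 0.003], 0.56)]
side {'mtx': array([[525.61082042,   0.        , 315.38100909],
       [  0.        , 525.61082042, 241.53521194],
       [  0.        ,   0.        ,   1.        ]]), 'origin': array([ 0.26286394, -0.710321  ,  1.04374801]), 'attitude': array([ 0.32546134, -0.05412872, -0.12932795,  0.93510389])}
bowl [([0.543, -0.25, 0.0], 0.81), ([0.213, 0.216, 0.001], 0.64)]
head [([0.599, -0.012, -0.001], 0.58)]
grip [([0.379, 0.171, 0.056], 0.8), ([0.433, -0.213, 0.042], 0.64), ([0.278, -0.405, 0.058], 0.61), ([0.544, -0.249, -0.001], 0.53), ([0.606, -0.015, 0.151], 0.25)]
lugs [([0.234, -0.237, 0.121], 0.95), ([0.548, -0.25, 0.087], 0.59)]
punch [([0.552, 0.275, -0.002], 0.86)]
gauge [([0.382, -0.025, 0.002], 0.75)]
t 0.7 pos [0.22   0.585  0.2337] F [-0.5 -0.2 -0. ] T [-0.02 -0.02  0.02] gap 0.0878
[[0.352, 0.0, -0.936], [0.936, -0.0, 0.352], [-0.0, -1.0, -0.0]]
q [ 1.192  0.423  1.63  -0.     1.089 -0.019]
```

View pics/top0.png

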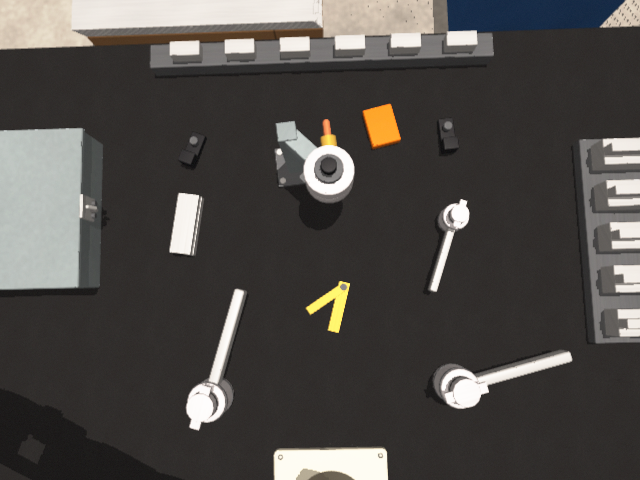

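View pics/side0.png

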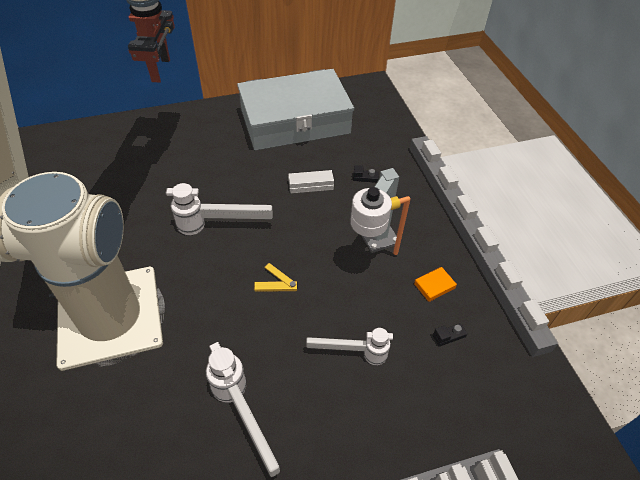

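```bash
cat >> h.py <<'E'
def cloud(c,d,info=None):
    i=info or manip.camera_info(c); K=i['mtx']; v,u=np.mgrid[0:480,0:640]
    P=np.stack([(u-K[0,2])/K[0,0]*d,-(v-K[1,2])/K[1,1]*d,-d],-1)
    W=P@R.from_quat(i['attitude']).as_matrix().T+i['origin']; W[d==0]=np.nan; return W
def cfit(p):
    A=np.c_[2*p[:,:2],np.ones(len(p))]; s=np.linalg.lstsq(A,(p[:,:2]**2).sum(1),rcond=None)[0]
    return s[:2],np.sqrt(s[2]+s[:2]@s[:2])
def sel(W,c,r,z0,z1):
    q=W.reshape(-1,3); q=q[~np.isnan(q).any(1)]
    return q[(np.hypot(*(q[:,:2]-c).T)<r)&(q[:,2]>z0)&(q[:,2]<z1)]
E
python3 - <<'E'
from h import *
for c in ['top','side']:
    p,d=snap(c,c+'1.png'); W=cloud(c,d); np.save(c+'.npy',W)
    q=sel(W,[.6,-.012],.06,.1,.3); print(c,np.histogram(q[:,2],bins=np.arange(.1,.3,.01)))
    for z0,z1 in [(.215,.235),(.235,.25),(.245,.27)]:
        a=sel(W,[.6,-.012],.06,z0,z1)
        if len(a)<10: continue
        h=cv2.minEnclosingCircle(a[:,:2].astype(np.float32)); print(z0,len(a),h,a.mean(0),a[:,:2].min(0),a[:,:2].max(0))
    # bowl
    q=sel(W,[.547,-.25],.04,.02,.12); print('bowl hist',np.histogram(q[:,2],bins=np.arange(.02,.12,.01))[0])
    a=sel(W,[.547,-.25],.016,.085,.1); print(len(a),a[:,2].mean())
    a=sel(W,[.547,-.25],.05,.083,.1); print(cv2.minAreaRect(a[:,:2].astype(np.float32)))
    q=W.reshape(-1,3);m=(q[:,2]>.042)&(q[:,2]<.062)&(q[:,0]>.38)&(q[:,0]<.51)&(abs(q[:,1]+.22)<.05); print('bar',m.sum(),cv2.minAreaRect(q[m][:,:2].astype(np.float32)),q[m].mean(0))
    # posttop
    a=sel(W,[.68,.055],.05,.213,.235); print('post',len(a), cv2.minAreaRect(a[:,:2].astype(np.float32)) if len(a) else '')
st()
E
```

```text
top (array([   0,    0,    0,    0,    0,   21,   42,   50,   52,   55,   69,
        167, 1517,  442,   33,  209,    9,    0,    0]), array([0.1 , 0.11, 0.12, 0.13, 0.14, 0.15, 0.16, 0.17, 0.18, 0.19, 0.2 ,
       0.21, 0.22, 0.23, 0.24, 0.25, 0.26, 0.27, 0.28, 0.29]))
0.215 1684 ((0.6105411648750305, -0.007874998264014721), 0.050539955496788025) [ 0.60743245 -0.00898517  0.22466185] [ 0.56227461 -0.05416051] [0.65977032 0.037051  ]
0.235 428 ((0.603683590888977, -0.012962493114173412), 0.023815659806132317) [ 0.60099801 -0.0131563   0.2376745 ] [ 0.58002651 -0.03609202] [0.62712367 0.01061551]
0.245 225 ((0.6034049391746521, -0.012530758045613766), 0.012908058241009712) [ 0.60251895 -0.01288544  0.25661593] [ 0.59081557 -0.02471356] [ 0.61517177 -0.00096481]
bowl hist [ 22  32  26 158 138  23  33 317   0]
230 0.09350596689618565
((0.5478857755661011, -0.2530881464481354), (0.03254919871687889, 0.0497559979557991), 43.960723876953125)
bar 466 ((0.4588710069656372, -0.22236111760139465), (0.015121674165129662, 0.11114570498466492), 71.0953369140625) [ 0.45806188 -0.2210614   0.053523
[... 818 characters left out ...]
 [ 0.58999888 -0.02681358] [ 0.61612467 -0.00221931]
bowl hist [ 47  66  70 190  77  40 124 170   0]
150 0.09119010169020661
((0.5479766726493835, -0.25355851650238037), (0.051228854805231094, 0.0342232845723629), 8.821653366088867)
bar 396 ((0.4597785770893097, -0.22248956561088562), (0.01792646385729313, 0.10988364368677139), 71.75858306884766) [ 0.45820727 -0.22422021  0.05080868]
post 298 ((0.6628084182739258, 0.048380859196186066), (0.06237552687525749, 0.040405113250017166), 37.23312759399414)
t 0.8 pos [0.22   0.5849 0.2337] F [-0.1  0.4  0.4] T [-0.01 -0.01 -0.04] gap 0.0877
[[0.352, -0.0, -0.936], [0.936, -0.0, 0.352], [-0.0, -1.0, 0.0]]
q [ 1.192  0.423  1.63   0.     1.089 -0.019]
```

```bash
python3 -c "
import cv2
t=cv2.imread('pics/top0.png');cv2.imwrite('pics/t2.png',cv2.resize(t[80:320,240:500],None,fx=3,fy=2.5)[:600,:780])
s=cv2.imread('pics/side0.png');cv2.imwrite('pics/s2.png',cv2.resize(s[150:380,290:490],None,fx=2.6,fy=2.6))"
```

```text
(no output)
```

View pics/t2.png

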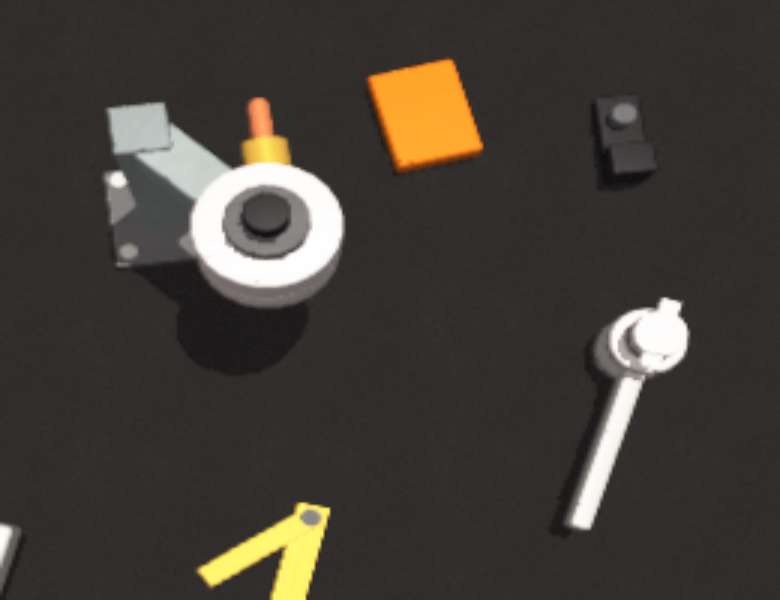

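View pics/s2.png

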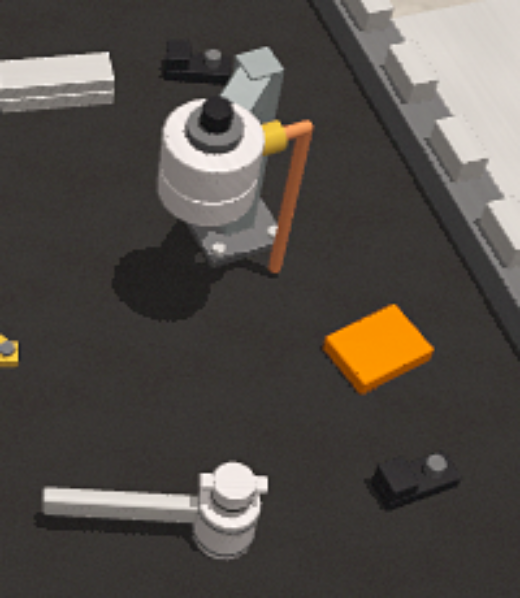

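```bash
python3 - <<'E'
from h import *
for c in ['top','side']:
    W=np.load(c+'.npy'); q=sel(W,[.68,.06],.07,.218,.235)
    ax=np.array([.6035,-.013]); r=np.hypot(*(q[:,:2]-ax).T)
    q=q[r>.078]; m=cv2.minAreaRect(q[:,:2].astype(np.float32)); c0=np.array(m[0]); print(c,m, np.degrees(np.arctan2(*(c0-ax)[::-1])),np.hypot(*(c0-ax)),'phi',np.arctan2(*(c0-ax)[::-1])-np.radians(40))
    # circle: housing top rim far from post side
    a=sel(W,ax,.05,.215,.2275); an=np.degrees(np.arctan2(*(a[:,:2]-ax).T[::-1])); a=a[(an<10)|(an>70)]
    h=cv2.minEnclosingCircle(a[:,:2].astype(np.float32));print(h)
E
```

```text
top ((0.6669836044311523, 0.051666270941495895), (0.0387306809425354, 0.03806167095899582), 7.395748138427734) 45.52875491100519 0.09061950468331846 phi 0.09649497673284657
((0.607725977897644, -0.014070727862417698), 0.04584379866719246)
side ((0.6683667898178101, 0.05238906294107437), (0.03840700164437294, 0.03603075072169304), 8.344388961791992) 45.22973159917561 0.09210553714940121 phi 0.09127603540120277
((0.6071256995201111, -0.015657886862754822), 0.04585171863436699)
```

```bash
cat >> h.py <<'E'
def plan(target,th,n,grip=87.8):
    """tool-down target pos, tool-x yaw th; prints rows"""
    s=manip.observe(); p=np.array(s['ee_pos']); r=R.from_quat(s['tcp_rot'])
    tx=np.array([np.cos(th),np.sin(th),0]); ty=np.array([0,0,-1.]); Rt=R.from_matrix(np.c_[tx,ty,np.cross(tx,ty)])
    rv=(r.inv()*Rt).as_rotvec(); dp=(np.array(target)-p)/n
    print('rotvec',rv,'dist/row mm',np.linalg.norm(dp)*1e3,'deg/row',np.degrees(np.linalg.norm(rv)/n))
    S=[];D=[]
    for k in range(n):
        S.append([float(round(x,3)) for x in (r.as_matrix().T@dp)/.2]); d=[float(round(x,4)) for x in rv/n/np.pi]; D.append(d); r=r*R.from_rotvec(np.array(d)*np.pi)
    for k in range(0,n,8): print({"slide":S[k:k+8],"delta_rot":D[k:k+8],"grip":[grip]*len(S[k:k+8])})
E
python3 -c "
from h import *
plan([.432,-.2144,.2],-1.896,27)"
```

```text
rotvec [ 9.13271769e-05  3.10703008e+00 -2.63782021e-05] dist/row mm 30.654552749628206 deg/row 6.593322608456259
{'slide': [[-0.125, 0.006, -0.089], [-0.114, 0.006, -0.103], [-0.101, 0.006, -0.115], [-0.087, 0.006, -0.126], [-0.072, 0.006, -0.135], [-0.056, 0.006, -0.142], [-0.04, 0.006, -0.148], [-0.022, 0.006, -0.151]], 'delta_rot': [[0.0, 0.0366, -0.0], [0.0, 0.0366, -0.0], [0.0, 0.0366, -0.0], [0.0, 0.0366, -0.0], [0.0, 0.0366, -0.0], [0.0, 0.0366, -0.0], [0.0, 0.0366, -0.0], [0.0, 0.0366, -0.0]], 'grip': [87.8, 87.8, 87.8, 87.8, 87.8, 87.8, 87.8, 87.8]}
{'slide': [[-0.005, 0.006, -0.153], [0.013, 0.006, -0.153], [0.03, 0.006, -0.15], [0.047, 0.006, -0.146], [0.064, 0.006, -0.139], [0.079, 0.006, -0.131], [0.094, 0.006, -0.121], [0.107, 0.006, -0.11]], 'delta_rot': [[0.0, 0.0366, -0.0], [0.0, 0.0366, -0.0], [0.0, 0.0366, -0.0], [0.0, 0.0366, -0.0], [0.0, 0.0366, -0.0], [0.0, 0.0366, -0.0], [0.0, 0.0366, -0.0], [0.0, 0.0366, -0.0]], 'grip': [87.8, 87.8, 87.8, 87.8, 87.8, 87.8, 87.8, 87.8]}
{'slide': [[0.119, 0.006, -0.097], [0.129, 0.006, -0.082], [0.138, 0.006, -0.067], [0.144, 0.006, -0.051], [0.149, 0.006, -0.034], [0.152, 0.006, -0.016], [0.153, 0.006, 0.001], [0.152, 0.006, 0.019]], 'delta_rot': [[0.0, 0.0366, -0.0], [0.0, 0.0366, -0.0], [0.0, 0.0366, -0.0], [0.0, 0.0366, -0.0], [0.0, 0.0366, -0.0], [0.0, 0.0366, -0.0], [0.0, 0.0366, -0.0], [0.0, 0.0366, -0.0]], 'grip': [87.8, 87.8, 87.8, 87.8, 87.8, 87.8, 87.8, 87.8]}
{'slide': [[0.149, 0.006, 0.036], [0.144, 0.006, 0.053], [0.137, 0.006, 0.069]], 'delta_rot': [[0.0, 0.0366, -0.0], [0.0, 0.0366, -0.0], [0.0, 0.0366, -0.0]], 'grip': [87.8, 87.8, 87.8]}
```

```bash
python3 -m jog '{"slide":[[-0.125,0.006,-0.089],[-0.114,0.006,-0.103],[-0.101,0.006,-0.115],[-0.087,0.006,-0.126],[-0.072,0.006,-0.135],[-0.056,0.006,-0.142],[-0.04,0.006,-0.148],[-0.022,0.006,-0.151]],"delta_rot":[[0,0.0366,0],[0,0.0366,0],[0,0.0366,0],[0,0.0366,0],[0,0.0366,0],[0,0.0366,0],[0,0.0366,0],[0,0.0366,0]],"grip":[87.8,87.8,87.8,87.8,87.8,87.8,87.8,87.8]}'
python3 -m jog '{"slide":[[-0.005,0.006,-0.153],[0.013,0.006,-0.153],[0.03,0.006,-0.15],[0.047,0.006,-0.146],[0.064,0.006,-0.139],[0.079,0.006,-0.131],[0.094,0.006,-0.121],[0.107,0.006,-0.11]],"delta_rot":[[0,0.0366,0],[0,0.0366,0],[0,0.0366,0],[0,0.0366,0],[0,0.0366,0],[0,0.0366,0],[0,0.0366,0],[0,0.0366,0]],"grip":[87.8,87.8,87.8,87.8,87.8,87.8,87.8,87.8]}'
python3 -m jog '{"slide":[[0.119,0.006,-0.097],[0.129,0.006,-0.082],[0.138,0.006,-0.067],[0.144,0.006,-0.051],[0.149,0.006,-0.034],[0.152,0.006,-0.016],[0.153,0.006,0.001],[0.152,0.006,0.019]],"delta_rot":[[0,0.0366,0],[0,0.0366,0],[0,0.0366,0],[0,0.0366,0],[0,0.0366,0],[0,0.0366,0],[0,0.0366,0],[0,0.0366,0]],"grip":[87.8,87.8,87.8,87.8,87.8,87.8,87.8,87.8]}'
python3 -c "
from h import *
st();plan([.432,-.2144,.2],-1.896,6)"
```

```text
clock: 1.47
ee_pos: [0.2832, 0.3469, 0.2242]
tcp_rot: [-0.7, -0.101, 0.101, 0.7]
force: [0.4, -1.2, 0.4]
finger_gap: 0.0879
clock: 2.13
ee_pos: [0.3462, 0.11, 0.2147]
tcp_rot: [-0.672, 0.22, -0.221, 0.672]
force: [0.4, 0.4, 0.4]
finger_gap: 0.088
clock: 2.8
ee_pos: [0.409, -0.127, 0.2051]
tcp_rot: [-0.504, 0.496, -0.496, 0.504]
force: [0.1, 0.0, -0.2]
finger_gap: 0.0877
t 2.8 pos [ 0.409  -0.127   0.2051] F [ 0.1  0.  -0.2] T [-0.    0.1   0.02] gap 0.0877
[[0.016, 0.001, 1.0], [-1.0, -0.0, 0.016], [0.0, -1.0, 0.001]]
q [-0.329  0.174  2.071  0.     0.896  1.226]
rotvec [-5.98886303e-04  3.41381278e-01  3.22516614e-05] dist/row mm 15.080203534770222 deg/row 3.259956103857448
{'slide': [[0.073, 0.004, 0.018], [0.072, 0.004, 0.022], [0.071, 0.004, 0.026], [0.069, 0.004, 0.03], [0.067, 0.004, 0.034], [0.065, 0.004, 0.038]], 'delta_rot': [[-0.0, 0.0181, 0.0], [-0.0, 0.0181, 0.0], [-0.0, 0.0181, 0.0], [-0.0, 0.0181, 0.0], [-0.0, 0.0181, 0.0], [-0.0, 0.0181, 0.0]], 'grip': [87.8, 87.8, 87.8, 87.8, 87.8, 87.8]}
```

```bash
python3 -m jog '{"slide":[[0.073,0.004,0.018],[0.072,0.004,0.022],[0.071,0.004,0.026],[0.069,0.004,0.03],[0.067,0.004,0.034],[0.065,0.004,0.038],[0,0,0]],"delta_rot":[[0,0.0181,0],[0,0.0181,0],[0,0.0181,0],[0,0.0181,0],[0,0.0181,0],[0,0.0181,0],[0,0,0]],"grip":[87.8,87.8,87.8,87.8,87.8,87.8,87.8]}'
python3 - <<'E'
from h import *
st(); i=manip.camera_info('wrist'); p,d=snap('wrist','w1.png'); W=cloud('wrist',d,i); np.save('w.npy',W); print(i['origin'])
q=W.reshape(-1,3);m=(q[:,2]>.046)&(q[:,2]<.060)&(q[:,0]>.38)&(q[:,0]<.515)&(abs(q[:,1]+.22)<.05); print('bar',m.sum(),cv2.minAreaRect(q[m][:,:2].astype(np.float32)) if m.sum()>5 else '',q[m].mean(0))
a=sel(W,[.548,-.253],.05,.083,.1); print(len(a), cv2.minAreaRect(a[:,:2].astype(np.float32)) if len(a)>5 else '')
for l in ['grip','bowl','lugs']: print(l,[(np.round(r['point'],3).tolist(),round(r['score'],2)) for r in manip.pinpoint('wrist',l)])
E
```

```text
clock: 3.38
ee_pos: [0.4333, -0.2146, 0.2003]
tcp_rot: [0.413, -0.573, 0.574, -0.413]
force: [-0.0, -0.5, 1.0]
finger_gap: 0.088
t 3.38 pos [ 0.4333 -0.2146  0.2003] F [-0.  -0.5  1. ] T [-0.02  0.13 -0.01] gap 0.088
[[-0.317, 0.001, 0.948], [-0.948, -0.001, -0.317], [0.001, -1.0, 0.002]]
q [-0.484  0.262  1.965 -0.     0.913  1.409]
[ 0.49991019 -0.23666969  0.35179353]
bar 1948 ((0.4623858332633972, -0.22269178926944733), (0.013799319975078106, 0.11623962968587875), 70.72297668457031) [ 0.46431417 -0.22336201  0.05290386]
2398 ((0.5481979250907898, -0.252655565738678), (0.03305235132575035, 0.051285576075315475), 45.16404724121094)
grip [([0.429, -0.213, 0.038], 0.98)]
bowl [([0.23, -0.236, -0.001], 0.94), ([0.546, -0.25, -0.0], 0.81)]
lugs [([0.547, -0.252, 0.087], 0.81)]
```

View pics/w1.png

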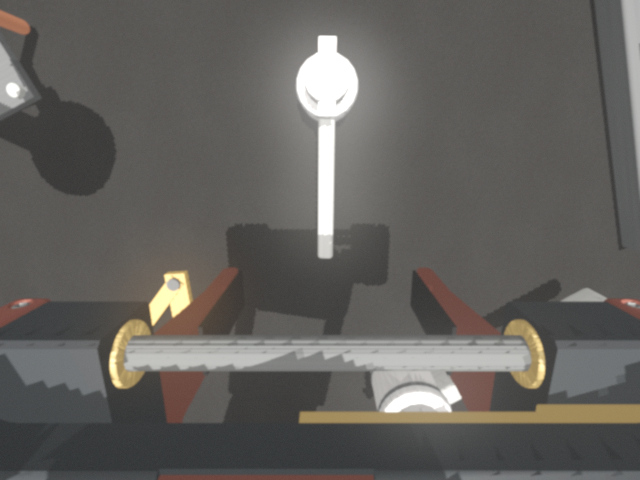

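```bash
python3 -c "
from h import *
plan([.433,-.2124,.032],-1.908,6,50)"
```

```text
rotvec [ 0.00057753  0.0196591  -0.0002238 ] dist/row mm 28.00497573772406 deg/row 0.18782373440751637
{'slide': [[0.0, 0.14, 0.001], [0.0, 0.14, 0.001], [0.0, 0.14, 0.001], [0.0, 0.14, 0.001], [0.0, 0.14, 0.001], [0.0, 0.14, 0.001]], 'delta_rot': [[0.0, 0.001, -0.0], [0.0, 0.001, -0.0], [0.0, 0.001, -0.0], [0.0, 0.001, -0.0], [0.0, 0.001, -0.0], [0.0, 0.001, -0.0]], 'grip': [50, 50, 50, 50, 50, 50]}
```

```bash
python3 -c "
from h import *
s=st();r=R.from_quat(s['tcp_rot']).as_matrix();print(s['ee_pos'],r, r.T@(np.array([.433,-.2124,.032])-s['ee_pos'])*1e3)"
```

```text
t 3.58 pos [ 0.4319 -0.2119  0.2   ] F [ 0.  -0.6 -0.8] T [-0.02  0.15 -0.02] gap 0.0876
[[-0.312, -0.0, 0.95], [-0.95, 0.0, -0.312], [-0.0, -1.0, -0.001]]
q [-0.481  0.26   1.969  0.     0.913  1.407]
[ 0.43188759 -0.21191388  0.20002547] [[-3.12234890e-01 -4.74888958e-04  9.50004815e-01]
 [-9.50004906e-01  3.97615687e-04 -3.12234721e-01]
 [-2.29459996e-04 -9.99999808e-01 -5.75296330e-04]] [1.53037301e-01 1.68024715e+02 1.30524038e+00]
```

```bash
python3 -m jog '{"slide":[[0,0.14,0.001],[0,0.14,0.001],[0,0.14,0.001],[0,0.14,0.001],[0,0.14,0.001],[0,0.14,0.001],[0,0,0],[0,0,0]],"delta_rot":[[0,0.0013,0],[0,0.0013,0],[0,0.0013,0],[0,0.0013,0],[0,0.0013,0],[0,0.0013,0],[0,0,0],[0,0,0]],"grip":[50,50,50,50,50,50,40,30]}'
python3 -c "
from h import *
st()"
```

```text
clock: 4.25
ee_pos: [0.4324, -0.2118, 0.0314]
tcp_rot: [-0.408, 0.579, -0.577, 0.407]
force: [0.1, -0.5, -0.1]
finger_gap: 0.0403
t 4.25 pos [ 0.4324 -0.2118  0.0314] F [ 0.1 -0.5 -0.1] T [ 0.05  0.14 -0.01] gap 0.0403
[[-0.335, -0.003, 0.942], [-0.942, 0.002, -0.335], [-0.001, -1.0, -0.004]]
q [-0.48   0.568  2.041  0.     0.536  1.432]
```

```bash
python3 -m jog '{"slide":[[0,0,0],[0,0,0],[0,0,0],[0,0,0],[0,0,0],[0,0,0]],"delta_rot":[[0,0,0],[0,0,0],[0,0,0],[0,0,0],[0,0,0],[0,0,0]],"grip":[5,5,5,5,5,5]}' 80
python3 -c "
from h import *
st()"
```

```text
clock: 4.75
ee_pos: [0.4341, -0.2132, 0.033]
tcp_rot: [0.407, -0.577, 0.579, -0.408]
force: [-1.7, 2.6, 6.0]
finger_gap: 0.0139
t 4.75 pos [ 0.4341 -0.2132  0.033 ] F [-1.7  2.6  6. ] T [ 0.19 -0.27  0.19] gap 0.0139
[[-0.337, 0.002, 0.942], [-0.942, -0.001, -0.337], [0.0, -1.0, 0.002]]
q [-0.481  0.565  2.04   0.     0.535  1.433]
```

```bash
python3 -m jog '{"slide":[[0,-0.04,0],[0,-0.08,0],[0,-0.08,0],[0,0,0],[0,0,0],[0,0,0]],"delta_rot":[[0,0,0],[0,0,0],[0,0,0],[0,0,0],[0,0,0],[0,0,0]],"grip":[5,5,5,5,5,5]}' 80
cat > meas.py <<'E'
from h import *
def meas(tag,ax=None):
    s=st(); i=manip.camera_info('wrist'); p,d=snap('wrist','w_%s.png'%tag); W=cloud('wrist',d,i)
    t=np.array(s['ee_pos']); Rm=R.from_quat(s['tcp_rot']).as_matrix()
    L=((W-t)@Rm).reshape(-1,3); L=L[~np.isnan(L).any(1)]  # tool coords
    a=L[(np.hypot(L[:,0],L[:,2]-.122)<.035)&(L[:,1]<-.03)&(L[:,1]>-.075)]
    n=a[(np.hypot(a[:,0],a[:,2]-.122)<.013)&(a[:,1]<-.052)]
    if len(n)>30:
        A=np.c_[n[:,[0,2]],np.ones(len(n))]; c=np.linalg.lstsq(A,n[:,1],rcond=None)[0]; print('top plane: tilt about z',c[0],'about x(sag)',c[1],'n',len(n),'y',n[:,1].mean())
        b=a[(a[:,1]<n[:,1].mean()+.006)]
        r=cv2.minAreaRect(b[:,[0,2]].astype(np.float32)); print('lug rect x,z mm',np.array(r[0])*1e3,r[1],r[2])
    br=L[(abs(L[:,0])<.012)&(L[:,2]>.035)&(L[:,2]<.09)&(L[:,1]<.0)&(L[:,1]>-.03)]
    if len(br)>30:
        c=np.polyfit(br[:,2],br[:,1],1); print('bar: slope y/z',c, 'x',np.polyfit(br[:,2],br[:,0],1))
    return p,d
if __name__=='__main__':
    import sys; meas(sys.argv[1])
E
python3 meas.py lift; python3 -c "
from h import *
s=st();snap('side','s_lift.png')"
```

```text
clock: 5.25
ee_pos: [0.4328, -0.2127, 0.0716]
tcp_rot: [-0.407, 0.578, -0.578, 0.407]
force: [0.1, -1.3, -3.4]
finger_gap: 0.0137
t 5.25 pos [ 0.4328 -0.2127  0.0716] F [ 0.1 -1.3 -3.4] T [0.13 0.51 0.02] gap 0.0137
[[-0.337, -0.001, 0.942], [-0.942, 0.0, -0.337], [-0.0, -1.0, -0.001]]
q [-0.481  0.487  2.034 -0.     0.621  1.433]
bar: slope y/z [ 0.00669111 -0.01941807] x [-0.00195516 -0.00032025]
t 5.3 pos [ 0.4326 -0.2126  0.0713] F [-0.7 -0.5 -3.3] T [ 0.2   0.54 -0.06] gap 0.0135
[[-0.337, -0.002, 0.942], [-0.942, 0.001, -0.337], [-0.0, -1.0, -0.002]]
q [-0.481  0.488  2.034 -0.     0.621  1.433]
```

View pics/w_lift.png

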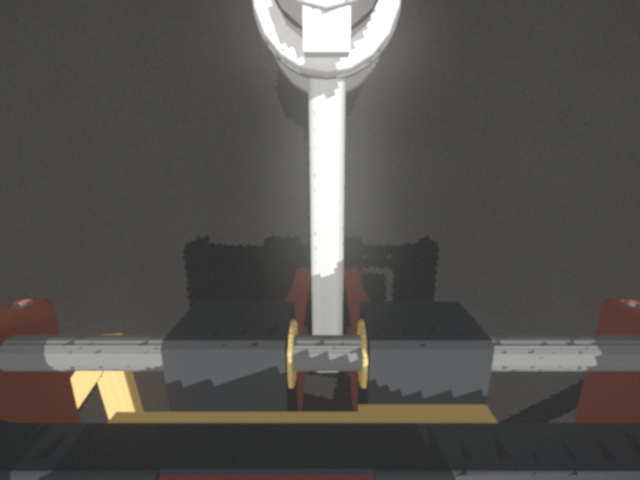

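View pics/s_lift.png

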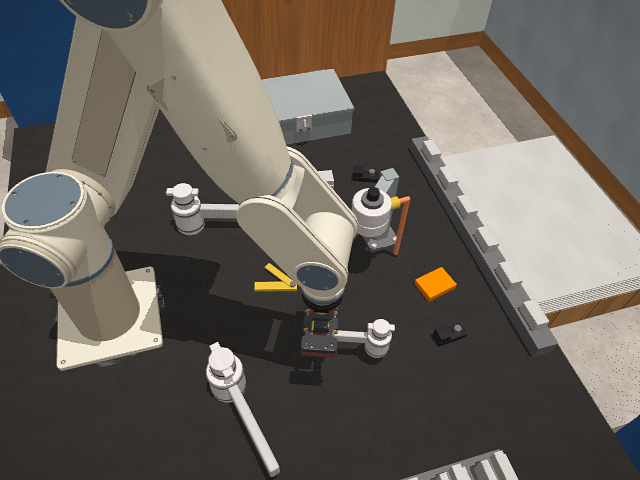

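```bash
python3 - <<'E'
from h import *
s=st(); t=np.array(s['ee_pos']); Rm=R.from_quat(s['tcp_rot']).as_matrix()
for c in ['wrist','side','top']:
    i=manip.camera_info(c); p,d=snap(c,'x_%s.png'%c); W=cloud(c,d,i)
    L=((W-t)@Rm).reshape(-1,3); L=L[~np.isnan(L).any(1)]
    a=L[(np.hypot(L[:,0],L[:,2]-.122)<.035)&(L[:,1]<-.03)&(L[:,1]>-.08)]
    print(c,len(a),np.histogram(a[:,1],bins=np.arange(-.08,-.03,.005))[0])
    b=a[(a[:,1]<-.050)]
    if len(b)>20: print(cv2.minAreaRect(b[:,[0,2]].astype(np.float32)),b.min(0),b.max(0))
    b=b[abs(b[:,0])<.005]
    if len(b): print('lug z',b[:,2].min(),b[:,2].max(),'expect .096 .148')
E
```

```text
t 5.35 pos [ 0.4326 -0.2126  0.0712] F [ 0.2  0.2 -3.6] T [ 0.16  0.55 -0.03] gap 0.014
[[-0.337, -0.002, 0.942], [-0.942, 0.001, -0.337], [-0.0, -1.0, -0.002]]
q [-0.481  0.488  2.034 -0.     0.621  1.433]
wrist 3982 [   0    0    0    0 2450  557  288  374  148]
((-0.0004974799230694771, 0.10123267769813538), (0.013977852649986744, 0.02186194807291031), 89.83110809326172) [-0.01140781 -0.05949745  0.09425683] [ 0.01045379 -0.05000371  0.1082538 ]
lug z 0.09425682790401275 0.10601375084009927 expect .096 .148
side 369 [  0   0   0  16 193  77  19  27  20]
((0.0008227908983826637, 0.12053482979536057), (0.05046488344669342, 0.033827900886535645), 62.186058044433594) [-0.01656693 -0.06184562  0.09463515] [ 0.01760528 -0.05018093  0.14704358]
lug z 0.0948021309301964 0.14704357820746528 expect .096 .148
top 314 [  0   0   0  79 188  17   5  10   6]
((-0.0010328777134418488, 0.1289932280778885), (0.03328283131122589, 0.03814573958516121), 4.987756729125977) [-0.01695317 -0.06408718  0.10896183] [ 0.01625527 -0.05079186  0.14812619]
lug z 0.11144636383472997 0.14812619399017793 expect .096 .148
```

```bash
python3 -c "
from h import *
plan([.477,.117,.080],-.8-np.pi/2,14,5)"
```

```text
rotvec [1.47133805e-03 4.56503840e-01 1.50291565e-04] dist/row mm 23.77069424276205 deg/row 1.8682771884277263
{'slide': [[-0.116, -0.003, -0.025], [-0.115, -0.003, -0.029], [-0.114, -0.003, -0.032], [-0.113, -0.003, -0.036], [-0.112, -0.003, -0.04], [-0.111, -0.003, -0.043], [-0.109, -0.003, -0.047], [-0.108, -0.003, -0.051]], 'delta_rot': [[0.0, 0.0104, 0.0], [0.0, 0.0104, 0.0], [0.0, 0.0104, 0.0], [0.0, 0.0104, 0.0], [0.0, 0.0104, 0.0], [0.0, 0.0104, 0.0], [0.0, 0.0104, 0.0], [0.0, 0.0104, 0.0]], 'grip': [5, 5, 5, 5, 5, 5, 5, 5]}
{'slide': [[-0.106, -0.003, -0.054], [-0.104, -0.003, -0.057], [-0.102, -0.003, -0.061], [-0.1, -0.003, -0.064], [-0.098, -0.003, -0.067], [-0.096, -0.003, -0.071]], 'delta_rot': [[0.0, 0.0104, 0.0], [0.0, 0.0104, 0.0], [0.0, 0.0104, 0.0], [0.0, 0.0104, 0.0], [0.0, 0.0104, 0.0], [0.0, 0.0104, 0.0]], 'grip': [5, 5, 5, 5, 5, 5]}
```

```bash
python3 -m jog '{"slide":[[-0.058,-0.003,-0.013],[-0.115,-0.003,-0.029],[-0.114,-0.003,-0.032],[-0.113,-0.003,-0.036],[-0.112,-0.003,-0.04],[-0.111,-0.003,-0.043],[-0.109,-0.003,-0.047],[-0.108,-0.003,-0.051]],"delta_rot":[[0,0.0104,0],[0,0.0104,0],[0,0.0104,0],[0,0.0104,0],[0,0.0104,0],[0,0.0104,0],[0,0.0104,0],[0,0.0104,0]],"grip":[5,5,5,5,5,5,5,5]}'
python3 -m jog '{"slide":[[-0.106,-0.003,-0.054],[-0.104,-0.003,-0.057],[-0.102,-0.003,-0.061],[-0.1,-0.003,-0.064],[-0.098,-0.003,-0.067],[-0.096,-0.003,-0.071],[-0.055,0,-0.03],[0,0,0]],"delta_rot":[[0,0.0104,0],[0,0.0104,0],[0,0.0104,0],[0,0.0104,0],[0,0.0104,0],[0,0.0104,0],[0,0,0],[0,0,0]],"grip":[5,5,5,5,5,5,5,5]}'
python3 meas.py pre; python3 - <<'E'
from h import *
s=st(); i=manip.camera_info('wrist'); p,d=snap('wrist','w2.png'); W=cloud('wrist',d,i)
q=sel(W,[.6037,-.0131],.07,.1,.27); print(len(q),np.histogram(q[:,2],bins=np.arange(.1,.27,.01))[0])
for z0,z1 in [(.15,.16),(.16,.22),(.219,.23),(.23,.245),(.248,.262)]:
    a=sel(W,[.6037,-.0131],.07,z0,z1)
    if len(a)>10: print(z0,len(a),cfit(a),a.min(0),a.max(0))
E
```

```text
clock: 6.17
ee_pos: [0.4568, -0.0351, 0.0766]
tcp_rot: [-0.328, 0.627, -0.626, 0.328]
force: [0.5, -0.2, -3.5]
finger_gap: 0.0136
clock: 6.83
ee_pos: [0.4816, 0.1132, 0.0803]
tcp_rot: [-0.267, 0.659, -0.649, 0.27]
force: [1.0, 0.4, -3.4]
finger_gap: 0.0138
t 6.83 pos [0.4816 0.1132 0.0803] F [ 1.   0.4 -3.4] T [0.38 0.37 0.1 ] gap 0.0138
[[-0.712, -0.001, 0.702], [-0.702, 0.015, -0.712], [-0.01, -1.0, -0.012]]
q [0.198 0.482 2.007 0.025 0.651 2.541]
bar: slope y/z [ 0.0058816  -0.01934948] x [-0.00260209 -0.00043146]
t 6.88 pos [0.4808 0.112  0.0801] F [ 0.6 -0.3 -3.7] T [0.34 0.39 0.01] gap 0.0135
[[-0.713, -0.002, 0.702], [-0.702, 0.014, -0.713], [-0.008, -1.0, -0.012]]
q [0.196 0.482 2.008 0.024 0.651 2.541]
3455 [2130  354  544  427    0    0    0    0    0    0    0    0    0    0
    0    0]
```

View pics/w_pre.png

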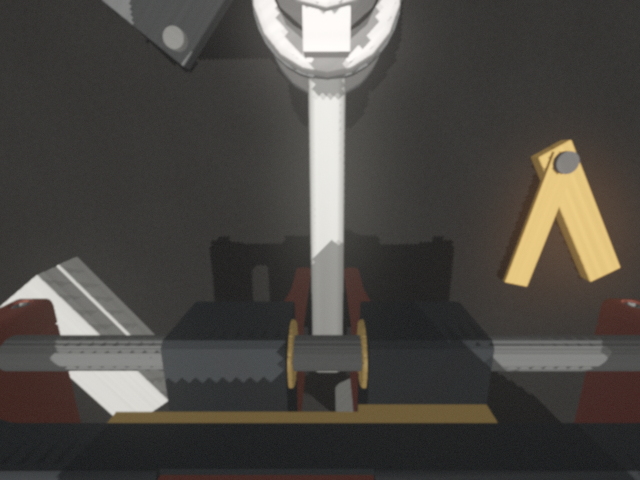

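```bash
python3 -c "
from h import *
plan([.500,.0895,.0825],-.74-np.pi/2,4,5)"
```

```text
rotvec [ 0.01193486 -0.0540378  -0.00783136] dist/row mm 7.3743517552216575 deg/row 0.8005861384919689
{'slide': [[0.001, -0.004, 0.037], [0.002, -0.003, 0.037], [0.002, -0.003, 0.037], [0.003, -0.003, 0.037]], 'delta_rot': [[0.0009, -0.0043, -0.0006], [0.0009, -0.0043, -0.0006], [0.0009, -0.0043, -0.0006], [0.0009, -0.0043, -0.0006]], 'grip': [5, 5, 5, 5]}
```

```bash
python3 -m jog '{"slide":[[0.001,-0.004,0.037],[0.002,-0.003,0.037],[0.002,-0.003,0.037],[0.003,-0.003,0.037],[0,0,0],[0,0,0]],"delta_rot":[[0.0009,-0.0043,-0.0006],[0.0009,-0.0043,-0.0006],[0.0009,-0.0043,-0.0006],[0.0009,-0.0043,-0.0006],[0,0,0],[0,0,0]],"grip":[5,5,5,5,5,5]}'
python3 -c "
from h import *
st();plan([.5173,.0723,.085],-.78-np.pi/2,4,5)
for c in ['side','top']:
  p,d=snap(c,c+'_pre.png'); W=cloud(c,d); np.save(c+'pre.npy',W)
"
```

```text
clock: 7.43
ee_pos: [0.501, 0.0891, 0.0828]
tcp_rot: [-0.285, 0.647, -0.647, 0.285]
force: [-0.2, -0.4, -4.4]
finger_gap: 0.0136
t 7.43 pos [0.501  0.0891 0.0828] F [-0.2 -0.4 -4.4] T [ 0.34  0.48 -0.03] gap 0.0136
[[-0.675, 0.001, 0.738], [-0.738, 0.001, -0.675], [-0.001, -1.0, -0.0]]
q [1.520e-01 4.920e-01 1.975e+00 2.000e-03 6.740e-01 2.462e+00]
rotvec [ 0.00027172  0.03918706 -0.00119013] dist/row mm 5.881988074027424 deg/row 0.561585598374248
{'slide': [[0.002, -0.003, 0.029], [0.001, -0.003, 0.029], [0.001, -0.003, 0.029], [0.001, -0.003, 0.029]], 'delta_rot': [[0.0, 0.0031, -0.0001], [0.0, 0.0031, -0.0001], [0.0, 0.0031, -0.0001], [0.0, 0.0031, -0.0001]], 'grip': [5, 5, 5, 5]}
```

View pics/side_pre.png

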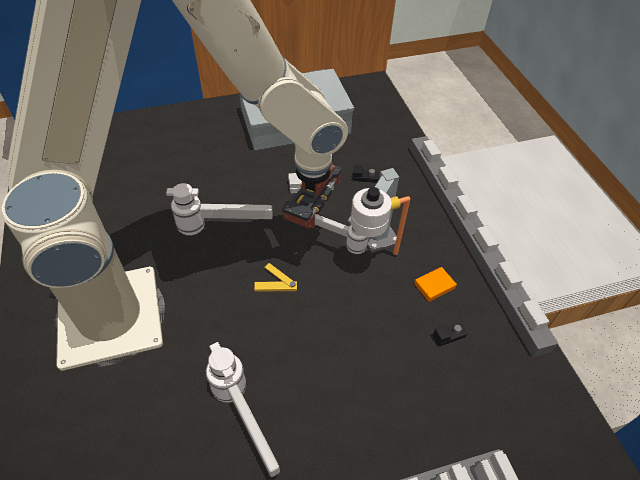

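View pics/top_pre.png

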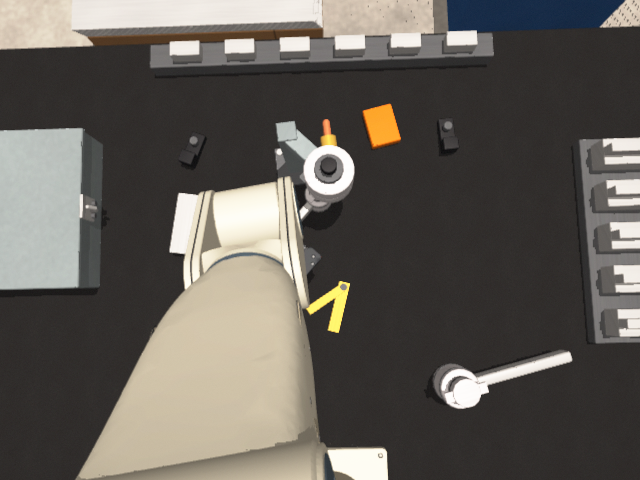

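```bash
python3 -m jog '{"slide":[[0.002,-0.003,0.029],[0.001,-0.003,0.029],[0.001,-0.003,0.029],[0.001,-0.003,0.029],[0,0,0],[0,0,0],[0,0,0]],"delta_rot":[[0,0.0031,0],[0,0.0031,0],[0,0.0031,0],[0,0.0031,0],[0,0,0],[0,0,0],[0,0,0]],"grip":[5,5,5,5,5,5,5]}'
cat > ax.py <<'E'
from h import *
s=st(); t=np.array(s['ee_pos']); M=R.from_quat(s['tcp_rot']).as_matrix(); H=np.array([.6037,-.0131])
b=t+M@[-.0004,0,.1215]; psi=np.arctan2(*M[:2,2][::-1]); print('axis err mm (tool x,z)',(M.T@np.r_[b[:2]-H,0])[[0,2]]*1e3,'psi',psi,'under',t[2]-.0325)
E
python3 ax.py
```

```text
clock: 8.12
ee_pos: [0.5167, 0.0731, 0.085]
tcp_rot: [-0.273, 0.653, -0.652, 0.273]
force: [-0.5, 0.3, -4.0]
finger_gap: 0.0135
t 8.12 pos [0.5167 0.0731 0.085 ] F [-0.5  0.3 -4. ] T [ 0.36  0.42 -0.04] gap 0.0135
[[-0.702, 0.0, 0.712], [-0.712, 0.001, -0.702], [-0.001, -1.0, -0.001]]
q [1.170e-01 5.020e-01 1.945e+00 2.000e-03 6.940e-01 2.465e+00]
axis err mm (tool x,z) [-0.69327603 -1.02213376] psi -0.778486181262448 under 0.0525492305729927
```

```bash
python3 -m jog '{"slide":[[0.003,-0.012,0.005],[0,-0.012,0],[0,0,0],[0,-0.006,0],[0,-0.005,0],[0,0,0]],"delta_rot":[[0,0,0],[0,0,0],[0,0,0],[0,0,0],[0,0,0],[0,0,0]],"grip":[5,5,5,5,5,5]}'; python3 ax.py
python3 -m jog '{"slide":[[0,-0.005,0],[0,0,0]],"delta_rot":[[0,0,0],[0,0,0]],"grip":[5,5]}'; python3 ax.py
```

```text
clock: 8.62
ee_pos: [0.5172, 0.0722, 0.0924]
tcp_rot: [-0.273, 0.653, -0.652, 0.273]
force: [-0.5, -0.5, -3.2]
finger_gap: 0.0138
t 8.62 pos [0.5172 0.0722 0.0924] F [-0.5 -0.5 -3.2] T [0.36 0.42 0.  ] gap 0.0138
[[-0.702, 0.001, 0.712], [-0.712, 0.001, -0.702], [-0.001, -1.0, -0.0]]
q [1.150e-01 4.890e-01 1.943e+00 1.000e-03 7.090e-01 2.463e+00]
axis err mm (tool x,z) [-0.42631814  0.03364009] psi -0.7780591039903879 under 0.0598769316678386
clock: 8.78
ee_pos: [0.5172, 0.0721, 0.0933]
tcp_rot: [-0.273, 0.653, -0.652, 0.273]
force: [0.7, 0.2, -3.7]
finger_gap: 0.0137
t 8.78 pos [0.5172 0.0721 0.0933] F [ 0.7  0.2 -3.7] T [ 0.31  0.41 -0.08] gap 0.0137
[[-0.702, 0.001, 0.712], [-0.712, 0.001, -0.702], [-0.001, -1.0, -0.0]]
q [1.150e-01 4.880e-01 1.942e+00 1.000e-03 7.110e-01 2.463e+00]
axis err mm (tool x,z) [-0.32039118  0.05564442] psi -0.7782093947150956 under 0.06076170149356508
```

```bash
python3 -m jog '{"slide":[[0,-0.005,0],[0,0,0]],"delta_rot":[[0,0,0],[0,0,0]],"grip":[5,5]}'; python3 ax.py
python3 -m jog '{"slide":[[0,-0.005,0],[0,0,0]],"delta_rot":[[0,0,0],[0,0,0]],"grip":[5,5]}'; python3 ax.py
```

```text
clock: 8.95
ee_pos: [0.5171, 0.0721, 0.0942]
tcp_rot: [-0.273, 0.653, -0.652, 0.273]
force: [-0.4, 0.5, -2.9]
finger_gap: 0.0135
t 8.95 pos [0.5171 0.0721 0.0942] F [-0.4  0.5 -2.9] T [0.33 0.49 0.  ] gap 0.0135
[[-0.702, 0.0, 0.712], [-0.712, 0.001, -0.702], [-0.001, -1.0, -0.0]]
q [1.150e-01 4.860e-01 1.942e+00 2.000e-03 7.130e-01 2.463e+00]
axis err mm (tool x,z) [-0.26907891 -0.01020595] psi -0.7781938503647989 under 0.06169947056351502
clock: 9.12
ee_pos: [0.5168, 0.0721, 0.0949]
tcp_rot: [-0.273, 0.653, -0.652, 0.273]
force: [1.0, -0.5, -7.6]
finger_gap: 0.0135
t 9.12 pos [0.5168 0.0721 0.0949] F [ 1.  -0.5 -7.6] T [0.61 0.61 0.03] gap 0.0135
[[-0.702, -0.0, 0.712], [-0.712, 0.001, -0.702], [-0.0, -1.0, -0.001]]
q [1.150e-01 4.850e-01 1.942e+00 2.000e-03 7.150e-01 2.463e+00]
axis err mm (tool x,z) [-0.02434175 -0.21961326] psi -0.7782904564607207 under 0.06240976285122561
```

```bash
python3 -m jog '{"slide":[[0,-0.008,0],[0,0,0]],"delta_rot":[[0,0,0],[0,0,0]],"grip":[5,5]}'; python3 ax.py
python3 -m jog '{"slide":[[0.0121,0,0.0001],[0.0121,0,0.0001],[0.0121,0,0.0001],[0.0121,0,0.0001],[0.0121,0,0.0001],[0.0121,0,0.0001]],"delta_rot":[[0,-0.0064,0],[0,-0.0064,0],[0,-0.0064,0],[0,-0.0064,0],[0,-0.0064,0],[0,-0.0064,0]],"grip":[5,5,5,5,5,5]}'; python3 ax.py
```

```text
clock: 9.28
ee_pos: [0.5167, 0.0721, 0.0966]
tcp_rot: [-0.273, 0.653, -0.652, 0.273]
force: [-0.3, 0.9, -9.5]
finger_gap: 0.0139
t 9.28 pos [0.5167 0.0721 0.0966] F [-0.3  0.9 -9.5] T [0.71 0.73 0.05] gap 0.0139
[[-0.702, -0.001, 0.712], [-0.712, 0.001, -0.702], [-0.0, -1.0, -0.001]]
q [1.150e-01 4.820e-01 1.942e+00 2.000e-03 7.190e-01 2.463e+00]
axis err mm (tool x,z) [-0.00266362 -0.26885601] psi -0.7783688081151526 under 0.06406611216805734
clock: 9.78
ee_pos: [0.5074, 0.061, 0.0968]
tcp_rot: [-0.312, 0.635, -0.634, 0.313]
force: [1.6, 1.7, -7.4]
finger_gap: 0.0138
t 9.78 pos [0.5074 0.061  0.0968] F [ 1.6  1.7 -7.4] T [0.74 0.63 0.31] gap 0.0138
[[-0.609, 0.001, 0.793], [-0.793, 0.001, -0.609], [-0.001, -1.0, -0.0]]
q [9.600e-02 4.700e-01 1.965e+00 1.000e-03 7.060e-01 2.321e+00]
axis err mm (tool x,z) [-0.47808735 -0.0249286 ] psi -0.6553587927364973 under 0.06428893474893063
```

```bash
python3 -m jog '{"slide":[[0,0,0],[0,0,0]],"delta_rot":[[0,0,0],[0,0,0]],"grip":[5,5]}'; python3 ax.py
```

```text
clock: 9.95
ee_pos: [0.5074, 0.061, 0.0968]
tcp_rot: [-0.311, 0.635, -0.634, 0.312]
force: [0.3, 2.4, -7.8]
finger_gap: 0.0139
t 9.95 pos [0.5074 0.061  0.0968] F [ 0.3  2.4 -7.8] T [0.76 0.7  0.25] gap 0.0139
[[-0.611, 0.0, 0.791], [-0.791, 0.001, -0.611], [-0.001, -1.0, -0.0]]
q [9.600e-02 4.700e-01 1.965e+00 2.000e-03 7.060e-01 2.323e+00]
axis err mm (tool x,z) [-0.18827637 -0.00952569] psi -0.6579024002993697 under 0.06429132037562241
```

```bash
python3 meas.py t1 | grep bar
python3 -m jog '{"slide":[[0,0.004,0],[0,0,0]],"delta_rot":[[0.004,0,0],[0,0,0]],"grip":[5,5]}'; python3 ax.py;python3 meas.py t2 | grep bar
```

```text
bar: slope y/z [ 0.02770442 -0.01935708] x [ 0.000138   -0.00073382]
clock: 10.17
ee_pos: [0.5076, 0.0611, 0.0959]
tcp_rot: [0.309, -0.631, 0.639, -0.314]
force: [2.1, -0.3, -7.4]
finger_gap: 0.0137
t 10.17 pos [0.5076 0.0611 0.0959] F [ 2.1 -0.3 -7.4] T [0.49 0.51 0.04] gap 0.0137
[[-0.611, 0.011, 0.791], [-0.791, -0.007, -0.611], [-0.001, -1.0, 0.013]]
q [ 0.101  0.468  1.972 -0.013  0.691  2.34 ]
axis err mm (tool x,z) [-0.33370828  0.0640193 ] psi -0.6577104976460443 under 0.06337139257867018
bar: slope y/z [ 0.03379415 -0.0192275 ] x [ 0.00062242 -0.00055225]
```

```bash
python3 -m jog '{"slide":[[0,0.015,0],[0,0.015,0],[0,0,0],[0,0,0]],"delta_rot":[[0.003,0,0],[0.0037,0,0],[0,0,0],[0,0,0]],"grip":[5,5,5,5]}' 120; python3 ax.py;python3 meas.py t3 | grep bar
```

```text
clock: 10.55
ee_pos: [0.5074, 0.0612, 0.0898]
tcp_rot: [0.306, -0.624, 0.645, -0.317]
force: [-0.2, 0.3, -3.0]
finger_gap: 0.0136
t 10.55 pos [0.5074 0.0612 0.0898] F [-0.2  0.3 -3. ] T [ 0.37  0.5  -0.05] gap 0.0136
[[-0.611, 0.027, 0.791], [-0.792, -0.02, -0.611], [-0.001, -0.999, 0.033]]
q [ 0.11   0.475  1.983 -0.037  0.66   2.367]
axis err mm (tool x,z) [-0.35391475 -0.2260772 ] psi -0.6573865718939764 under 0.057309562132375064
bar: slope y/z [ 0.03294888 -0.01934482] x [ 0.00202938 -0.00053638]
```

```bash
python3 -m jog '{"slide":[[-0.0182,0,0.0003],[-0.0182,0,0.0003],[-0.0182,0,0.0003],[-0.0182,0,0.0003],[0,-0.006,0.001],[0,-0.006,0],[0,0,0]],"delta_rot":[[0,0.0095,-0.0003],[0,0.0095,-0.0003],[0,0.0095,-0.0003],[0,0.0095,-0.0003],[0,0,0],[0,0,0],[0,0,0]],"grip":[5,5,5,5,5,5,5]}'; python3 ax.py
python3 -m jog '{"slide":[[0,-0.006,0],[0,0,0]],"delta_rot":[[0,0,0],[0,0,0]],"grip":[5,5]}'; python3 ax.py
```

```text
clock: 11.18
ee_pos: [0.5174, 0.0719, 0.0926]
tcp_rot: [0.268, -0.641, 0.663, -0.279]
force: [-0.5, 0.6, -3.8]
finger_gap: 0.0138
t 11.18 pos [0.5174 0.0719 0.0926] F [-0.5  0.6 -3.8] T [ 0.36  0.54 -0.01] gap 0.0138
[[-0.701, 0.025, 0.713], [-0.714, -0.022, -0.7], [-0.002, -0.999, 0.033]]
q [ 0.13   0.483  1.956 -0.04   0.682  2.508]
axis err mm (tool x,z) [-0.56104453  0.27941514] psi -0.7762512805504096 under 0.060131304232900654
clock: 11.35
ee_pos: [0.517, 0.0719, 0.0936]
tcp_rot: [0.269, -0.641, 0.663, -0.278]
force: [-0.2, -0.2, -4.4]
finger_gap: 0.0135
t 11.35 pos [0.517  0.0719 0.0936] F [-0.2 -0.2 -4.4] T [0.49 0.49 0.01] gap 0.0135
[[-0.701, 0.024, 0.713], [-0.713, -0.022, -0.701], [-0.001, -0.999, 0.033]]
q [ 0.13   0.481  1.956 -0.04   0.684  2.508]
axis err mm (tool x,z) [-0.19015186  0.01582539] psi -0.7768609641507996 under 0.0611376689883739
```

Contact is just beginning; add pressure.

```bash
python3 -m jog '{"slide":[[0,-0.005,0],[0,0,0],[0,0,0]],"delta_rot":[[0,0,0],[0,0,0],[0,0,0]],"grip":[5,5,5]}'; python3 ax.py; python3 meas.py t4 | grep bar;
```

```text
clock: 11.6
ee_pos: [0.5169, 0.0719, 0.0943]
tcp_rot: [0.269, -0.642, 0.663, -0.278]
force: [1.2, 1.0, -7.6]
finger_gap: 0.0134
t 11.6 pos [0.5169 0.0719 0.0943] F [ 1.2  1.  -7.6] T [0.61 0.75 0.06] gap 0.0134
[[-0.701, 0.024, 0.713], [-0.713, -0.022, -0.701], [-0.001, -0.999, 0.033]]
q [ 0.13   0.48   1.956 -0.04   0.686  2.508]
axis err mm (tool x,z) [-0.15523177 -0.1023292 ] psi -0.7770634434077885 under 0.06180081095749826
bar: slope y/z [ 0.03538981 -0.01922363] x [-0.00152819 -0.00039429]
```

```bash
python3 -m jog '{"slide":[[0,-0.005,0],[0,0,0]],"delta_rot":[[0.001,0,0],[0,0,0]],"grip":[5,5]}'; python3 ax.py
python3 -m jog '{"slide":[[0.0121,0,0.0001],[0.0121,0,0.0001],[0.0121,0,0.0001],[0.0121,0,0.0001],[0.0121,0,0.0001],[0.0121,0,0.0001]],"delta_rot":[[0,-0.0064,0.0002],[0,-0.0064,0.0002],[0,-0.0064,0.0002],[0,-0.0064,0.0002],[0,-0.0064,0.0002],[0,-0.0064,0.0002]],"grip":[5,5,5,5,5,5]}'; python3 ax.py;  python3 meas.py t5 | grep bar
```

```text
clock: 11.82
ee_pos: [0.5169, 0.072, 0.0954]
tcp_rot: [0.268, -0.64, 0.664, -0.278]
force: [1.0, 0.1, -8.5]
finger_gap: 0.0133
t 11.82 pos [0.5169 0.072  0.0954] F [ 1.   0.1 -8.5] T [ 0.66  0.78 -0.01] gap 0.0133
[[-0.701, 0.026, 0.712], [-0.713, -0.025, -0.701], [-0.001, -0.999, 0.036]]
q [ 0.132  0.477  1.956 -0.044  0.686  2.513]
axis err mm (tool x,z) [-0.23855851 -0.16502293] psi -0.7770878495201943 under 0.0629184928692336
clock: 12.32
ee_pos: [0.5078, 0.061, 0.0957]
tcp_rot: [0.307, -0.622, 0.646, -0.319]
force: [1.1, 2.6, -7.4]
finger_gap: 0.0135
t 12.32 pos [0.5078 0.061  0.0957] F [ 1.1  2.6 -7.4] T [0.83 0.6  0.41] gap 0.0135
[[-0.608, 0.03, 0.793], [-0.794, -0.022, -0.608], [-0.001, -0.999, 0.037]]
q [ 0.111  0.464  1.982 -0.04   0.669  2.367]
axis err mm (tool x,z) [-0.87980036  0.22499198] psi -0.653970030789889 under 0.06319339581964094
bar: slope y/z [ 0.04341069 -0.01933803] x [-0.00083832 -0.00068482]
```

```bash

python3 -m jog '{"slide":[[0.0121,0,0.0001],[0.0121,0,0.0001],[0.0121,0,0.0001],[0.0121,0,0.0001]],"delta_rot":[[0,-0.0064,0.0002],[0,-0.0064,0.0002],[0,-0.0064,0.0002],[0,-0.0064,0.0002]],"grip":[5,5,5,5]}'; python3 ax.py;  python3 meas.py t6 | grep bar
```

```text
clock: 12.7
ee_pos: [0.502, 0.053, 0.0956]
tcp_rot: [0.332, -0.61, 0.632, -0.344]
force: [2.3, 2.2, -7.8]
finger_gap: 0.0135
t 12.7 pos [0.502  0.053  0.0956] F [ 2.3  2.2 -7.8] T [0.69 0.68 0.25] gap 0.0135
[[-0.543, 0.031, 0.839], [-0.84, -0.02, -0.542], [-0.0, -0.999, 0.037]]
q [ 0.095  0.456  1.997 -0.037  0.659  2.268]
axis err mm (tool x,z) [-0.71127758  0.09430223] psi -0.5737329871161098 under 0.06308974449599851
bar: slope y/z [ 0.04768656 -0.01938842] x [-0.00218127 -0.00063452]
```

```bash

python3 -m jog '{"slide":[[0.0121,0,0.0001],[0.0121,0,0.0001],[0.0121,0,0.0001],[0.0121,0,0.0001],[0.0121,0,0.0001]],"delta_rot":[[0.001,-0.0064,0.0002],[0.001,-0.0064,0.0002],[0.001,-0.0064,0.0002],[0.0005,-0.0064,0.0002],[0.0005,-0.0064,0.0002]],"grip":[5,5,5,5,5]}'; python3 ax.py;  python3 meas.py t7 | grep bar
```

```text
clock: 13.17
ee_pos: [0.4959, 0.0426, 0.0956]
tcp_rot: [0.36, -0.588, 0.618, -0.378]
force: [2.2, 2.4, -7.9]
finger_gap: 0.0138
t 13.17 pos [0.4959 0.0426 0.0956] F [ 2.2  2.4 -7.9] T [0.55 0.73 0.2 ] gap 0.0138
[[-0.456, 0.043, 0.889], [-0.89, -0.023, -0.455], [0.001, -0.999, 0.049]]
q [ 0.078  0.445  2.021 -0.045  0.635  2.157]
axis err mm (tool x,z) [-0.79776332  0.01334696] psi -0.4732196611526186 under 0.06307816703920345
bar: slope y/z [ 0.06144351 -0.01933833] x [-0.003896   -0.00047132]
```

```bash

python3 -m jog '{"slide":[[0.0121,0,0.0001],[0.0121,0,0.0001],[0.0121,0,0.0001],[0.0121,0,0.0001],[0.0121,0,0.0001]],"delta_rot":[[0.002,-0.0064,0.0003],[0.002,-0.0064,0.0003],[0.002,-0.0064,0.0003],[0.002,-0.0064,0.0003],[0.002,-0.0064,0.0003]],"grip":[5,5,5,5,5]}'; python3 ax.py;  python3 meas.py t8 | grep bar
```

```text
clock: 13.63
ee_pos: [0.4909, 0.0314, 0.0958]
tcp_rot: [0.383, -0.559, 0.608, -0.414]
force: [0.3, -0.2, -3.5]
finger_gap: 0.0133
t 13.63 pos [0.4909 0.0314 0.0958] F [ 0.3 -0.2 -3.5] T [ 0.22  0.57 -0.02] gap 0.0133
[[-0.364, 0.075, 0.928], [-0.931, -0.032, -0.363], [0.003, -0.997, 0.081]]
q [ 0.062  0.43   2.053 -0.066  0.587  2.06 ]
axis err mm (tool x,z) [-0.84298534 -0.1399225 ] psi -0.37258905971033524 under 0.06331001030996247
bar: slope y/z [ 0.06870842 -0.01915094] x [-0.00066417 -0.00038668]
```

```bash

python3 -m jog '{"slide":[[0,-0.01,0.0008],[0,-0.01,0.0008],[0,-0.01,0.0008],[0,0,0]],"delta_rot":[[-0.001,0,0],[-0.001,0,0],[0,0,0],[0,0,0]],"grip":[5,5,5,5]}'; python3 ax.py;  python3 meas.py t9 | grep bar
```

```text
clock: 14.02
ee_pos: [0.4908, 0.0318, 0.1018]
tcp_rot: [0.384, -0.562, 0.606, -0.412]
force: [-1.1, -0.4, -5.8]
finger_gap: 0.0138
t 14.02 pos [0.4908 0.0318 0.1018] F [-1.1 -0.4 -5.8] T [ 0.34  0.99 -0.16] gap 0.0138
[[-0.366, 0.067, 0.928], [-0.931, -0.03, -0.365], [0.003, -0.997, 0.073]]
q [ 0.061  0.42   2.046 -0.059  0.611  2.054]
axis err mm (tool x,z) [-0.88347199 -0.30854357] psi -0.37478364882786425 under 0.06928528791003133
bar: slope y/z [ 0.07092256 -0.01917343] x [ 0.0023678  -0.00045903]
```

```bash

python3 -m jog '{"slide":[[0,-0.01,0.0008],[0,-0.01,0.0008],[0,-0.01,0.0008],[0,0,0]],"delta_rot":[[0.0005,0,0],[0.0005,0,0],[0.0005,0,0],[0,0,0]],"grip":[5,5,5,5]}'; python3 ax.py;  python3 meas.py t10 | grep bar
```

```text
clock: 14.4
ee_pos: [0.4911, 0.0318, 0.1079]
tcp_rot: [0.383, -0.56, 0.608, -0.413]
force: [-0.2, -0.9, -6.7]
finger_gap: 0.0138
t 14.4 pos [0.4911 0.0318 0.1079] F [-0.2 -0.9 -6.7] T [ 0.3   0.99 -0.1 ] gap 0.0138
[[-0.366, 0.072, 0.928], [-0.931, -0.031, -0.365], [0.003, -0.997, 0.079]]
q [ 0.062  0.407  2.046 -0.062  0.618  2.057]
axis err mm (tool x,z) [-0.96977201 -0.11806428] psi -0.37462226097503837 under 0.0754372495742104
bar: slope y/z [ 0.07323948 -0.01914067] x [ 0.00466763 -0.00056126]
```

```bash

python3 -m jog '{"slide":[[0,-0.006,0.0005],[0,-0.006,0.0005],[0,0,0]],"delta_rot":[[0.0005,0,0],[0.0005,0,0],[0,0,0]],"grip":[5,5,5]}'; python3 ax.py;  python3 meas.py t11 | grep bar; python3 -c "
from h import *
snap('side','side_in.png');i=cv2.imread('pics/side_in.png');cv2.imwrite('pics/side_in2.png',cv2.resize(i[150:300,260:460],None,fx=4,fy=4))"
```

```text
clock: 14.7
ee_pos: [0.4911, 0.0318, 0.1102]
tcp_rot: [0.382, -0.559, 0.608, -0.413]
force: [0.5, -0.3, -7.0]
finger_gap: 0.0139
t 14.7 pos [0.4911 0.0318 0.1102] F [ 0.5 -0.3 -7. ] T [ 0.32  1.03 -0.1 ] gap 0.0139
[[-0.366, 0.075, 0.928], [-0.931, -0.033, -0.364], [0.003, -0.997, 0.082]]
q [ 0.063  0.402  2.047 -0.064  0.62   2.059]
axis err mm (tool x,z) [-1.01926186 -0.13123941] psi -0.3743595611075464 under 0.07768056997222275
bar: slope y/z [ 0.07806191 -0.01921732] x [ 0.00421369 -0.00051163]
```

View pics/side_in2.png

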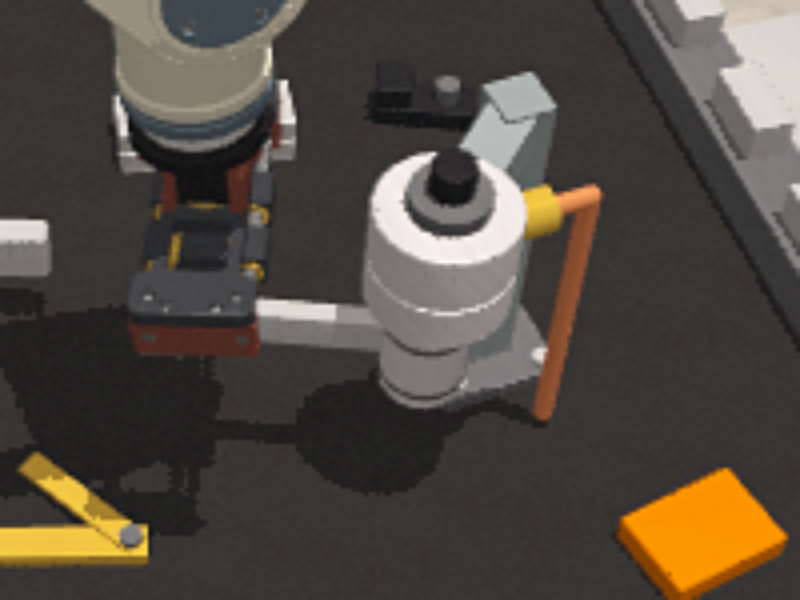

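```bash

python3 -m jog '{"slide":[[0.0182,-0.003,0.0005],[0.0182,0,0.0003],[0.0182,0,0.0003],[0.0182,0,0.0003]],"delta_rot":[[0.0005,-0.0095,0.0008],[0,-0.0095,0.0008],[0,-0.0095,0.0008],[0,-0.0095,0.0008]],"grip":[5,5,5,5]}'; python3 ax.py;  python3 meas.py t12 | grep bar
```

```text
clock: 15.13
ee_pos: [0.4861, 0.0179, 0.1105]
tcp_rot: [0.416, -0.535, 0.582, -0.45]
force: [-0.0, 0.2, -7.3]
finger_gap: 0.0136
t 15.13 pos [0.4861 0.0179 0.1105] F [-0.   0.2 -7.3] T [0.36 1.1  0.03] gap 0.0136
[[-0.25, 0.079, 0.965], [-0.968, -0.023, -0.249], [0.003, -0.997, 0.082]]
q [ 0.028  0.393  2.062 -0.045  0.608  1.887]
axis err mm (tool x,z) [-1.0489926  -0.56140433] psi -0.2526479465272748 under 0.0780047760093416
bar: slope y/z [ 0.08354988 -0.0191486 ] x [-3.73353755e-05 -3.59418378e-04]
```

```bash

python3 -m jog '{"slide":[[0.0188,0,0.0006],[0.0188,0,0.0006],[0.0188,0,0.0006],[0.0188,0,0.0006],[0.0188,0,0.0006],[0.0188,0,0.0006],[0.0188,0,0.0006],[0.0188,0,0.0006]],"delta_rot":[[0.0005,-0.0095,0.0008],[0.0005,-0.0095,0.0008],[0.0005,-0.0095,0.0008],[0.0005,-0.0095,0.0008],[0.0005,-0.0095,0.0008],[0.0005,-0.0095,0.0008],[0.0005,-0.0095,0.0008],[0.0005,-0.0095,0.0008]],"grip":[5,5,5,5,5,5,5,5]}'; python3 ax.py;  python3 meas.py t13 | grep bar
```

```text
clock: 15.85
ee_pos: [0.4828, -0.0119, 0.1107]
tcp_rot: [0.474, -0.478, 0.528, -0.518]
force: [-0.3, 1.0, -7.3]
finger_gap: 0.0141
t 15.85 pos [ 0.4828 -0.0119  0.1107] F [-0.3  1.  -7.3] T [0.1  1.15 0.03] gap 0.0141
[[-0.014, 0.094, 0.995], [-1.0, -0.005, -0.014], [0.004, -0.996, 0.094]]
q [-4.900e-02  3.840e-01  2.080e+00 -1.000e-03  5.830e-01  1.537e+00]
axis err mm (tool x,z) [0.0417211  0.00948874] psi -0.013604043230222492 under 0.07822758708386197
bar: slope y/z [ 0.08379036 -0.01905766] x [ 0.00130603 -0.00034087]
```

```bash

python3 -m jog '{"slide":[[0.0182,0,0.0003],[0.0182,0,0.0003],[0.0182,0,0.0003],[0.0182,0,0.0003],[0.0182,0,0.0003],[0.0182,0,0.0003],[0.0182,0,0.0003],[0.0182,0,0.0003]],"delta_rot":[[-0.0005,-0.0095,0.0009],[-0.0005,-0.0095,0.0009],[-0.0005,-0.0095,0.0009],[0,-0.0095,0.0009],[0,-0.0095,0.0009],[0,-0.0095,0.0009],[0,-0.0095,0.0009],[0,-0.0095,0.0009]],"grip":[5,5,5,5,5,5,5,5]}'; python3 ax.py;  python3 meas.py t14 | grep bar
```

```text
clock: 16.57
ee_pos: [0.4859, -0.0407, 0.1109]
tcp_rot: [-0.529, 0.42, -0.46, 0.576]
force: [0.1, 0.6, -7.9]
finger_gap: 0.0134
t 16.57 pos [ 0.4859 -0.0407  0.1109] F [ 0.1  0.6 -7.9] T [-0.12  1.17  0.06] gap 0.0134
[[0.224, 0.087, 0.971], [-0.975, 0.017, 0.223], [0.003, -0.996, 0.089]]
q [-0.125  0.392  2.064  0.049  0.602  1.181]
axis err mm (tool x,z) [0.1549434  0.02158295] psi 0.22568033883395405 under 0.07837731895721552
bar: slope y/z [ 0.08687808 -0.01922998] x [ 0.00113011 -0.00025887]
```

```bash

python3 -m jog '{"slide":[[0.0182,0,0.0003],[0.0182,0,0.0003],[0.0182,0,0.0003],[0.0182,0,0.0003],[0.0182,0,0.0003],[0.0182,0,0.0003],[0.0182,0,0.0003],[0.0182,0,0.0003]],"delta_rot":[[0,-0.0095,0.0009],[0,-0.0095,0.0009],[0,-0.0095,0.0009],[0,-0.0095,0.0009],[0,-0.0095,0.0009],[0,-0.0095,0.0009],[0,-0.0095,0.0009],[0,-0.0095,0.0009]],"grip":[5,5,5,5,5,5,5,5]}'; python3 ax.py
python3 -m jog '{"slide":[[0.0182,0,0.0003],[0.0182,0,0.0003],[0.0182,0,0.0003],[0.0182,0,0.0003]],"delta_rot":[[0,-0.0095,0.0009],[0,-0.0095,0.0009],[0,-0.0095,0.0009],[0,-0.0095,0.0009]],"grip":[5,5,5,5]}'; python3 ax.py;  python3 meas.py t15 | grep bar
```

```text
clock: 17.28
ee_pos: [0.4959, -0.0679, 0.111]
tcp_rot: [-0.575, 0.354, -0.388, 0.627]
force: [0.6, 1.6, -6.5]
finger_gap: 0.0137
t 17.28 pos [ 0.4959 -0.0679  0.111 ] F [ 0.6  1.6 -6.5] T [-0.25  1.    0.11] gap 0.0137
[[0.448, 0.08, 0.89], [-0.894, 0.038, 0.447], [0.002, -0.996, 0.088]]
q [-0.191  0.41   2.029  0.089  0.633  0.845]
axis err mm (tool x,z) [0.27156538 0.09907125] psi 0.46512042844191887 under 0.07852779188432094
clock: 17.62
ee_pos: [0.5033, -0.0805, 0.1111]
tcp_rot: [-0.595, 0.319, -0.349, 0.65]
force: [0.8, 1.8, -6.8]
finger_gap: 0.0139
t 17.62 pos [ 0.5033 -0.0805  0.1111] F [ 0.8  1.8 -6.8] T [-0.25  0.95  0.18] gap 0.0139
[[0.552, 0.074, 0.83], [-0.834, 0.048, 0.55], [0.001, -0.996, 0.088]]
q [-0.219  0.423  2.004  0.103  0.654  0.687]
axis err mm (tool x,z) [0.27671409 0.10207025] psi 0.5852291944534987 under 0.07855747836982357
bar: slope y/z [ 0.08902634 -0.01928545] x [ 0.00194545 -0.00033938]
```

```bash
cat >> ax.py <<'E'
print('F tool',np.round(M.T@np.array(s['force']),2))
E
python3 -m jog '{"slide":[[0.0182,0,0.0003],[0.0182,0,0.0003],[0,0,0]],"delta_rot":[[0,-0.0095,0.0009],[0,-0.0095,0.0009],[0,0,0]],"grip":[5,5,5]}'; python3 ax.py|tail -2
python3 -m jog '{"slide":[[0.0121,0,0.0002],[0.0121,0,0.0002],[0,0,0]],"delta_rot":[[0,-0.0064,0.0006],[0,-0.0064,0.0006],[0,0,0]],"grip":[5,5,5]}'; python3 ax.py|tail -2
```

```text
clock: 17.92
ee_pos: [0.5076, -0.0866, 0.1111]
tcp_rot: [-0.604, 0.301, -0.33, 0.66]
force: [0.7, 3.7, -6.0]
finger_gap: 0.0137
axis err mm (tool x,z) [0.61922611 0.09966611] psi 0.6445061979149768 under 0.07858861085793357
F tool [-2.52  6.19  2.26]
clock: 18.17
ee_pos: [0.5106, -0.0903, 0.1112]
tcp_rot: [-0.61, 0.289, -0.316, 0.666]
force: [-0.2, 3.4, -7.0]
finger_gap: 0.0134
axis err mm (tool x,z) [0.50789867 0.06448853] psi 0.6848615857797817 under 0.07865030126998847
F tool [-2.8   7.16  1.37]
```

```bash
python3 meas.py t16 | grep bar
python3 -m jog '{"slide":[[0.0121,0,0.0002],[0,0,0]],"delta_rot":[[0,-0.0064,0.0006],[0,0,0]],"grip":[5,5]}'; python3 ax.py|tail -2;python3 ax.py | head -1
python3 -m jog '{"slide":[[0,0,0],[0,0,0]],"delta_rot":[[0,0,0],[0,0,0]],"grip":[5,5]}'; python3 ax.py|tail -2;python3 meas.py t17 | grep bar
```

```text
bar: slope y/z [ 0.090391   -0.01920175] x [-5.38102363e-03 -2.96415007e-05]
clock: 18.38
ee_pos: [0.5122, -0.0923, 0.1112]
tcp_rot: [-0.613, 0.283, -0.309, 0.67]
force: [1.0, 4.5, -6.6]
finger_gap: 0.0139
axis err mm (tool x,z) [ 0.48869933 -0.00093287] psi 0.705992701470969 under 0.07873113280521145
F tool [-2.76  6.88  3.07]
t 18.38 pos [ 0.5122 -0.0923  0.1112] F [ 1.   4.5 -6.6] T [-0.09  0.69  0.41] gap 0.0139
clock: 18.55
ee_pos: [0.5121, -0.0921, 0.1112]
tcp_rot: [-0.613, 0.283, -0.31, 0.67]
force: [0.7, 3.6, -6.5]
finger_gap: 0.0138
axis err mm (tool x,z) [0.44236799 0.02163152] psi 0.7046683711690328 under 0.07871886025930884
F tool [-2.28  6.71  2.28]
bar: slope y/z [ 0.09104596 -0.01915755] x [-5.87835941e-03  3.93680521e-06]
```

```bash

python3 -m jog '{"slide":[[0.0105,0,0.0012],[0.0105,0,0.0012],[0,0,0]],"delta_rot":[[0,-0.0064,0.0006],[0,-0.0064,0.0006],[0,0,0]],"grip":[5,5,5]}'; python3 ax.py|egrep 'axis|F'; python3 meas.py t18 | grep bar
```

```text
clock: 18.85
ee_pos: [0.5153, -0.0956, 0.1112]
tcp_rot: [-0.619, 0.27, -0.296, 0.676]
force: [-0.5, 2.7, -6.7]
finger_gap: 0.0137
t 18.85 pos [ 0.5153 -0.0956  0.1112] F [-0.5  2.7 -6.7] T [-0.38  0.75  0.27] gap 0.0137
axis err mm (tool x,z) [0.11653496 0.08822002] psi 0.7467213339388408 under 0.0787023818061672
F tool [-2.31  6.85  0.89]
bar: slope y/z [ 0.09136176 -0.01918272] x [-6.06310916e-03  3.99938705e-05]
```

```bash

python3 -m jog '{"slide":[[0.0105,0,0.0005],[0,0,0]],"delta_rot":[[0,-0.0064,0.0006],[0,0,0]],"grip":[5,5]}'; python3 ax.py|egrep 'axis|F'
python3 -m jog '{"slide":[[0.0105,0,0.0005],[0,0,0]],"delta_rot":[[0,-0.0064,0.0006],[0,0,0]],"grip":[5,5]}'; python3 ax.py|egrep 'axis|F'; python3 meas.py t19 | grep bar
```

```text
clock: 19.07
ee_pos: [0.5167, -0.097, 0.1112]
tcp_rot: [-0.621, 0.264, -0.289, 0.679]
force: [-1.4, 2.1, -7.4]
finger_gap: 0.0138
t 19.07 pos [ 0.5167 -0.097   0.1112] F [-1.4  2.1 -7.4] T [-0.61  0.9   0.14] gap 0.0138
axis err mm (tool x,z) [-0.34572065  0.11638859] psi 0.7666151798572792 under 0.0786737228861865
F tool [-2.48  7.42 -0.21]
clock: 19.23
ee_pos: [0.5181, -0.0984, 0.1112]
tcp_rot: [-0.624, 0.258, -0.282, 0.682]
force: [-2.2, 0.8, -6.3]
finger_gap: 0.0134
t 19.23 pos [ 0.5181 -0.0984  0.1112] F [-2.2  0.8 -6.3] T [-0.62  0.95  0.08] gap 0.0134
axis err mm (tool x,z) [-0.76592932  0.17289501] psi 0.7868579932036904 under 0.07865794045964535
F tool [-2.13  6.21 -1.59]
bar: slope y/z [ 0.09150567 -0.01920911] x [ 0.00054298 -0.00016604]
```

```bash

python3 -m jog '{"slide":[[-0.0089,0,0],[-0.0089,0,0],[-0.0089,0,0],[0,0,0]],"delta_rot":[[0,0.0055,-0.0005],[0,0.0055,-0.0005],[0,0.0055,-0.0005],[0,0,0]],"grip":[5,5,5,5]}'; python3 ax.py|egrep 'axis|F'; python3 meas.py t20 | grep bar
```

```text
clock: 19.62
ee_pos: [0.5142, -0.0939, 0.1113]
tcp_rot: [-0.617, 0.275, -0.3, 0.674]
force: [-1.2, -1.4, -6.7]
finger_gap: 0.0139
t 19.62 pos [ 0.5142 -0.0939  0.1113] F [-1.2 -1.4 -6.7] T [-0.75  1.    0.01] gap 0.0139
axis err mm (tool x,z) [-0.1848653   0.44513798] psi 0.7321702190632516 under 0.07877281405726676
F tool [ 0.24  6.51 -2.4 ]
bar: slope y/z [ 0.09059379 -0.01915643] x [ 0.00298938 -0.00027572]
```

```bash

python3 -m jog '{"slide":[[0,0.0075,-0.0026],[0,0.0075,-0.0007],[0,0,0]],"delta_rot":[[0,0,0],[0,0,0],[0,0,0]],"grip":[5,5,5]}'; python3 ax.py|egrep 'axis|F'; 
python3 -m jog '{"slide":[[0,0.0075,-0.0007],[0,0,0]],"delta_rot":[[0,0,0],[0,0,0]],"grip":[5,5]}'; python3 ax.py|egrep 'axis|F'; python3 meas.py t21 | grep bar
```

```text
clock: 19.92
ee_pos: [0.5144, -0.0943, 0.108]
tcp_rot: [-0.617, 0.274, -0.3, 0.674]
force: [1.3, 1.3, -7.1]
finger_gap: 0.0136
t 19.92 pos [ 0.5144 -0.0943  0.108 ] F [ 1.3  1.3 -7.1] T [-0.45  0.75  0.12] gap 0.0136
axis err mm (tool x,z) [0.12033133 0.27844169] psi 0.7336216301549177 under 0.07553394371500463
F tool [-0.05  7.25  1.21]
clock: 20.08
ee_pos: [0.5143, -0.0944, 0.1066]
tcp_rot: [-0.617, 0.274, -0.3, 0.674]
force: [0.8, 2.0, -6.9]
finger_gap: 0.0135
t 20.08 pos [ 0.5143 -0.0944  0.1066] F [ 0.8  2.  -6.9] T [-0.46  0.65  0.1 ] gap 0.0135
axis err mm (tool x,z) [0.15682341 0.19263507] psi 0.7335349240062318 under 0.07405229694431256
F tool [-1.01  7.01  1.32]
bar: slope y/z [ 0.09197675 -0.01921167] x [ 0.00011689 -0.00018444]
```

```bash

python3 -m jog '{"slide":[[0,0.006,-0.0006],[0,0,0]],"delta_rot":[[0,0,0],[0,0,0]],"grip":[5,5]}'; python3 ax.py|egrep 'axis|F'; 
python3 -m jog '{"slide":[[0,0.005,-0.0005],[0,0,0]],"delta_rot":[[0,0,0],[0,0,0]],"grip":[5,5]}'; python3 ax.py|egrep 'axis|F'; python3 meas.py t22 | grep bar
```

```text
clock: 20.3
ee_pos: [0.5145, -0.0945, 0.1056]
tcp_rot: [-0.617, 0.274, -0.3, 0.674]
force: [-0.1, 2.3, -4.4]
finger_gap: 0.0138
t 20.3 pos [ 0.5145 -0.0945  0.1056] F [-0.1  2.3 -4.4] T [-0.14  0.54  0.21] gap 0.0138
axis err mm (tool x,z) [0.33511278 0.29231793] psi 0.7335212657505891 under 0.07314917691555006
F tool [-1.75  4.52  1.05]
clock: 20.47
ee_pos: [0.5148, -0.0945, 0.105]
tcp_rot: [-0.617, 0.274, -0.3, 0.674]
force: [-0.4, 2.0, -0.1]
finger_gap: 0.0139
t 20.47 pos [ 0.5148 -0.0945  0.105 ] F [-0.4  2.  -0.1] T [0.14 0.26 0.27] gap 0.0139
axis err mm (tool x,z) [0.55679486 0.43514444] psi 0.73360819269779 under 0.07248179075697798
F tool [-1.79  0.18  1.04]
bar: slope y/z [ 0.08455612 -0.01918392] x [-6.03876940e-03  3.51969757e-05]
```

```bash

python3 -m jog '{"slide":[[-0.001,0,0],[0,0,0],[0,0,0],[0,0,0],[0,0,0]],"delta_rot":[[0,0,0],[0,0,0],[0,0,0],[0,0,0],[0,0,0]],"grip":[30,40,50,50,50]}' 20; python3 ax.py; python3 meas.py t23 | grep bar
python3 -c "
from h import *
snap('side','side_rel.png');i=cv2.imread('pics/side_rel.png');cv2.imwrite('pics/side_rel2.png',cv2.resize(i[150:300,260:460],None,fx=4,fy=4))"
```

```text
clock: 20.93
ee_pos: [0.5142, -0.0945, 0.1046]
tcp_rot: [-0.617, 0.274, -0.3, 0.674]
force: [-0.2, 0.1, 0.3]
finger_gap: 0.0434
t 20.93 pos [ 0.5142 -0.0945  0.1046] F [-0.2  0.1  0.3] T [-0.06  0.19 -0.01] gap 0.0434
[[0.669, 0.066, 0.74], [-0.743, 0.059, 0.667], [0.0, -0.996, 0.089]]
q [-0.246  0.453  1.971  0.118  0.67   0.5  ]
axis err mm (tool x,z) [0.11454363 0.02462015] psi 0.7333650090903442 under 0.07210907526279305
F tool [-0.26 -0.29 -0.08]
bar: slope y/z [ 0.08992821 -0.02020112] x [ 0.00049306 -0.00016367]
```

View pics/w_t23.png

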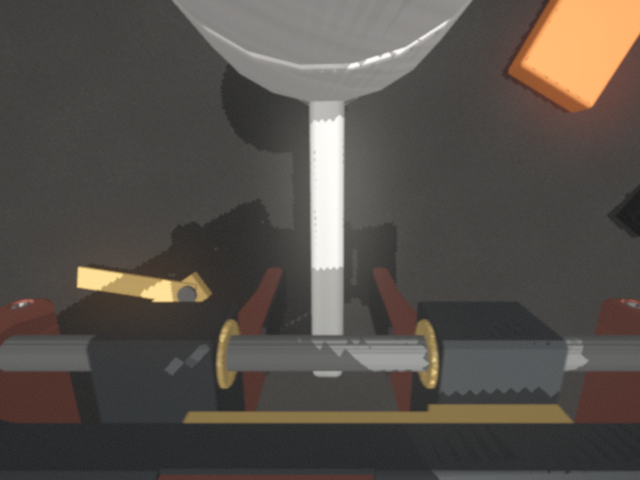

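View pics/side_rel2.png

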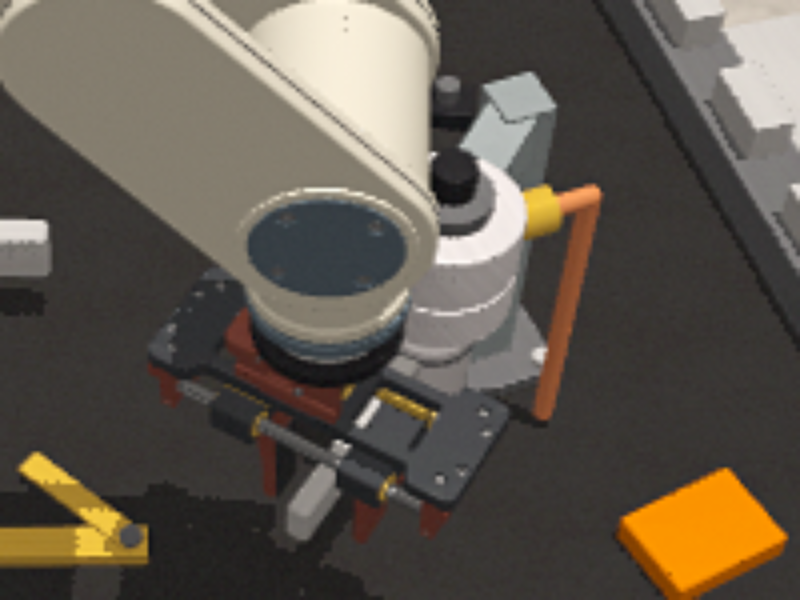

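```bash

python3 -m jog '{"slide":[[0,-0.003,-0.03],[0,-0.005,-0.06],[0,-0.005,-0.06],[0,-0.005,-0.06],[0,-0.005,-0.06],[0,-0.005,-0.06],[0,-0.1,-0.05],[0,-0.1,-0.05]],"delta_rot":[[0,0,0],[0,0,0],[0,0,0],[0,0,0],[0,0,0],[0,0,0],[0,0,0],[0,0,0]],"grip":[70,70,70,70,70,70,70,70]}'
python3 -m jog '{"slide":[[0,-0.1,-0.05],[0,-0.1,-0.05],[0,-0.1,-0.02],[0,-0.05,0],[0,0,0],[0,0,0],[0,0,0]],"delta_rot":[[0,0,0],[0,0,0],[0,0,0],[0,0,0],[0,0,0],[0,0,0],[0,0,0]],"grip":[70,70,70,70,70,70,70]}'
python3 - <<'E'
from h import *
st()
for c in ['side','top','wrist']:
    i=manip.camera_info(c);p,d=snap(c,c+'_end.png'); W=cloud(c,d,i); np.save(c+'end.npy',W)
    H=np.array([.6037,-.0131]);b=W.reshape(-1,3); b=b[~np.isnan(b).any(1)]
    r=b[:,:2]-H; a=b[(b[:,2]>.095)&(b[:,2]<.14)&(np.hypot(*r.T)>.045)&(np.hypot(*r.T)<.16)&(r[:,0]<0)]
    if len(a)>20:
        print(c,len(a),cv2.minAreaRect(a[:,:2].astype(np.float32))); t=a[a[:,2]>.118]; rr=np.hypot(*(t[:,:2]-H).T)
        if len(t)>20: print('top z vs r',np.polyfit(rr-.1,t[:,2],1),'yaw',np.arctan2(*(-(t[:,:2]-H).mean(0))[::-1]), 'expect top .125')
E
```

```text
clock: 21.7
ee_pos: [0.4452, -0.155, 0.1418]
tcp_rot: [-0.617, 0.276, -0.299, 0.674]
force: [0.5, -0.2, -0.7]
finger_gap: 0.0701
clock: 22.28
ee_pos: [0.4245, -0.1742, 0.209]
tcp_rot: [-0.617, 0.275, -0.299, 0.674]
force: [-0.0, 0.5, -0.4]
finger_gap: 0.0699
t 22.28 pos [ 0.4245 -0.1742  0.209 ] F [-0.   0.5 -0.4] T [-0.13  0.17  0.03] gap 0.0699
[[0.67, 0.065, 0.74], [-0.743, 0.06, 0.667], [-0.001, -0.996, 0.088]]
q [-0.469  0.2    2.028  0.107  0.885  0.301]
side 110 ((0.5548932552337646, -0.05904596671462059), (0.045051928609609604, 0.014258850365877151), 40.35020446777344)
top z vs r [0.00684905 0.12413413] yaw 0.7609252992331503 expect top .125
top 554 ((0.5313472747802734, -0.07937116920948029), (0.10699279606342316, 0.014609921723604202), 42.63103103637695)
top z vs r [-0.0051739  0.1254774] yaw 0.738875862732092 expect top .125
wrist 2805 ((0.522287130355835, -0.0868808776140213), (0.08472294360399246, 0.013833428733050823), 42.25128173828125)
top z vs r [-0.0045871   0.12463134] yaw 0.7373626899971294 expect top .125
```

View pics/side_end.png

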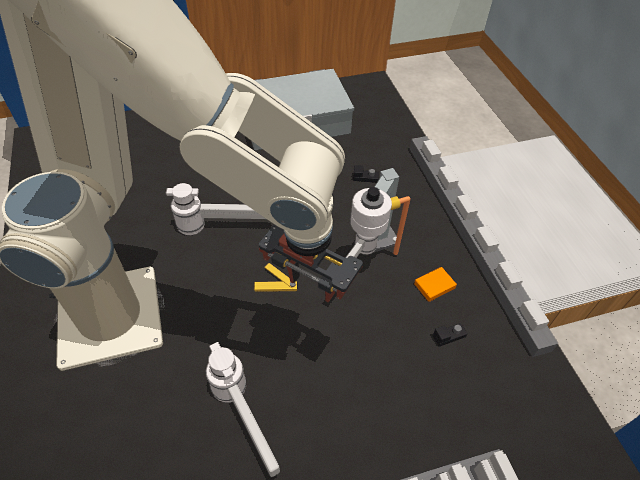

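View pics/wrist_end.png

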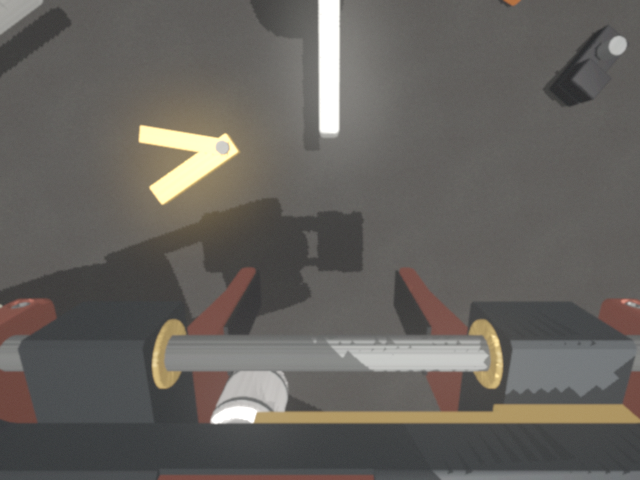

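```bash
python3 -c "
from h import *
manip.job_done(); st()"
```

```text
the job is handed in; nothing more can be done
the job is handed in; nothing more can be done
```

The smallest bowl is hanging locked in the filter head. I handed the job in with the gripper clear, at about 22 s on the robot's clock; no verdict came back.

**What I did:**
- I gripped the bowl by its lever handle and pressed it against the ring with about 4 to 6 N while turning it anticlockwise. It dropped into the notches at a bowl yaw of about -0.4 rad.
- I raised it to about 77 to 78 mm and turned it about 1.1 rad anticlockwise until I felt the stop lightly. Then I backed off about 0.05 rad, lowered it until its weight came off the gripper, and let go.

**Last checks:**
- **Height:** the top cameras put the handle bar's top 124 to 125.5 mm above the mat. That puts the underside at 72 mm, as expected for locked.
- **Level and angle:** the bar is level within about 0.007 rad. The yaw is 0.74 rad in the top and wrist views and 0.76 rad in the side view.
- **Forces and surroundings:** the wrist force was near zero after release. The last pictures showed no sign of the other things on the mat having moved, but I did not measure them.

**What did not go cleanly:**
- **Grip:** the robot text gives 60 N as the gripper's limit, and I asked for 80 and then 120 N. The bowl still slipped and sagged slightly under pressing, so I levelled it by tilting the tool.
- **Wrist joint:** the last joint reached its range end, reading 2.541 against the stated 2.54, during the carry. I turned it back straight away.
- **Search start:** that same joint range meant I started the search at about 0.9 rad less than the head's yaw, not 1.2.
- **Lock:** I did not test it by turning the bowl back.

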